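Load a kiln shelf round its posts

ROBOT

A 7-joint arm with a two-finger parallel gripper is mounted at the origin on the work surface. World frame = base frame: x ahead of the robot, y to its left, z up, the work surface at z = 0. Lengths are in m, angles in rad, forces in N, time in s.
With the tool pointing down it reaches from about 0.4 to 0.85 m from the base axis. Payload 4.5 kg.
Tool frame: the origin (TCP) lies midway between the tips of the shut fingers; the grasp point (between the pads) lies 19 mm behind it; z points along the fingers, x is the direction in which the jaws open and shut, and the axes are right-handed (so a half turn about z gives the same grasp; the last joint's range is limited). The gripper opens to 88 mm and grips with 3 to 60 N. Pads are 18 mm wide; open, the fingers measure 123 mm over their backs; the gripper's body (75 mm by 187 mm) begins 45 mm behind the grasp point.
Start: joints at [1.207, 0.689, -0.195, 1.565, 0.157, 0.902, -0.215], TCP at [0.242, -0.576, 0.239] pointing down, gripper open.
Joint ranges: [-3.01, 3.01], [-0.46, 2.08], [-1.47, 1.51], [0.13, 2.56], [-1, 4.14], [0.04, 2.09], [-2.66, 2.66]. Speed limits (rad/s): [2.57, 2.57, 3.14, 3.14, 3.14, 3.14, 3.14].

INTERFACE

Orientations are given as a unit quaternion [x, y, z, w].
In Python, from plant import r gives the robot as it stands. The module is installed in compiled form; this text tells all that it offers.
- The arm moves only by the tool play_rows, never from a script. Its argument "increments" is a list of rows, each a list of 7 numbers: the opening, from 0 (shut) to 1 (fully open), then the shift along the tool's x, y, z in mm, then the turn, a rotation vector about the tool's x, y, z in rad. In form: [[hand, dx, dy, dz, wx, wy, wz], ...]. A call has exactly 8 rows; each row shifts and turns the pose as measured when the row begins, along the tool's axes as they then stand; what a row does not reach is not made up. A row lasts 1/8 s, in which the tool goes at most 62.5 mm and 10.7 degrees, less where a joint would pass 70% of its speed; a pose out of reach is approached as far as the arm can. A call is refused whole if a number of a shift passes 62.5 or a number of a turn 0.188, either way. A call with a gripper value outside its range is refused whole. The fingers move at their own pace and stop on an object; "grip_force" is the grip in N (left out, the last holds). Time passes only in rows, so rows that do not move let the fingers close, or fill a call up. It gives the time, the measured TCP pose, the force and the opening at its end, in the units of the state.
- r.get_state(): the state, without advancing time (a new reading comes with each control period).
- r.snapshot(name): name is "side" or "top"; returns the picture (420x560x3 uint8, red, green, blue); there is no depth.
- r.get_calibration(name): a dict with "fx", "fy", "cx", "cy" (pixels), "dist" ([k1, k2, p1, p2, k3] as OpenCV has them; the pictures are not rectified), "R" (3x3) and "t" (3): a world point X has camera coordinates R X + t. Camera axes: x right, y down, z forward; pixel columns grow to the right and rows downward; lengths in m; the calibration is good to about 2 mm. A picture is of the moment at which its call begins. get_calibration takes no time and is no camera call.
- r.finish_job(): hands the job in, once; it reports no verdict.
The state is a dict: "clock": time; "q": joint angles; "qd": joint speeds; "joint_torque": joint torques, N m; "tool_pos": TCP position; "eef_rot": TCP orientation; "contact_force": force on the tool from outside, world axes, zero at the start; "moment": the same for the moment, N m; "opening": opening from 0.0 (shut) to 1.0 (fully open).
Only numpy, scipy, OpenCV 4.12 (cv2) and the standard library are available. Lean on these libraries where they do the work, as an engineer would, in place of code of your own. Each camera call takes 0.05 s, during which the arm holds its last target.

TASK

Load the kiln shelf for firing: stand the open jar straight behind the tall post and put its lid on it, the tumbler straight in front of the tall post, the cone pack straight in front of the short post with its long side parallel to the shelf's front edge, each 8 cm from its post centre to centre, and the bottle midway between the two posts. Front is the side nearest the robot; 'straight' follows the shelf's own sides. Set the brittle ware down gently and upright, without dropping it, and leave the two posts and the small bowl as they stand.

Things in the scene. Friction and masses are not known exactly. Their poses are not given: they have to be found in the camera images.
- kiln_shelf: Off-white flat kiln shelf, fixed on the table, 270 (x, front to back) by 350 (y, side to side) by 18 mm thick. Origin: centre of its underside, so its top is 18 mm above it. Its own +x points to the back (away from the robot), +y to the left as the robot sees it, z up. It may be turned up to 0.12 rad; in front, behind and between are meant along its sides.
- tall_post: The taller of the two buff square kiln posts standing loose on the shelf: 38 by 38 mm, 100 mm high, about 0.3 kg, sides parallel to the shelf's and with the same axes. Origin: centre of its underside, on the shelf's top. The posts stand near the two ends of the shelf's middle line, 230 mm apart, either one on the left.
- short_post: The shorter kiln post: 38 by 38 mm, 50 mm high, loose, about 0.16 kg, axes and origin as for the tall post; at the other end of the shelf, 230 mm from the tall post straight along the shelf's y.
- bowl: Small round unglazed bowl, rim 68 mm across, 36 mm high, standing loose on the shelf behind the short post (centre about 85 mm behind it). It stays where it is. Origin: centre of its underside.
- jar_center (a point): Straight-sided open jar without its lid, unglazed pinkish-buff clay, upright, 58 mm outside diameter, 54 mm high, wall 5 mm, mouth 48 mm across. This point is its centre, 27 mm above its underside and 27 mm below its rim. z up; round, so its yaw does not matter.
- lid_knob (a point): The jar's lid, right way up: disc 58 mm across, 7 mm thick; under it a spigot 40 mm wide, 6 mm deep that drops into the jar's mouth (4 mm play all round); in the middle an upright knob 20 mm thick (24 mm in its top 8 mm), 32 mm tall. This point is on the knob's axis, 36 mm above the spigot's foot, 30 mm above the face that rests on the jar's rim, 21 mm above the disc, 11 mm below the knob's top.
- bottle_center (a point): Small bottle with a narrow neck, unglazed clay, upright: body 54 mm across up to 52 mm above its foot, then a shoulder, neck 22 mm across between 69 and 85 mm, 90 mm high overall. This point is its centre, 45 mm above its underside. z up; round.
- tumbler_center (a point): Open tumbler without handle, unglazed clay, upright, widening from 36 mm across at the foot to 48 mm at the rim, 66 mm high: taller and more tapered than the jar. This point is its centre, 33 mm above its underside, where it is 42 mm across. z up; round.
- cone_pack_center (a point): Cone pack: grey-brown clay bar, 26 mm (its x) by 74 mm (its y) by 28 mm high, with three slim pointed cones in a row on its top, 60 mm high overall. This point is the centre of the bar, 14 mm above its underside. x is across the bar, y along it, z up.
Not all that is in view belongs to the job. What is shaped like the short_post but blue is not meant. What is shaped like the part that bears lid_knob but green is not meant.

How it is judged:
By the outcome, as a careful person would: the job done as asked, in the order asked, and still so for the second after the job is handed in, with the robot touching nothing.
It also fails if it takes over 134 s, if anything falls off the work surface, if the arm or the gripper's body presses on something with over 40 N, if the wrist force passes 120 N, or if a joint passes its speed limit or range.

## Working session

There is one attempt and no reset: what is moved stays moved. The work goes in short steps, Python scripts to look and compute and a tool call to move; the robot and the scene stay as the last step left them, time stands still between calls to the robot, and variables do not carry over. Pictures are saved under pics/ and viewed, and the job is handed in when it is done.

Besides the shell and the picture viewer there is one more tool, called by a JSON object that holds its "api" and its "payload", one argument or row to a line. play_rows: Moves the arm, as the interface text tells. Its arguments: {"type":"object","properties":{"increments":{"type":"array"},"grip_force":{"type":"number"}},"required":["increments"]}

```bash
mkdir -p pics; ls
python3 - <<'E'
from plant import r
import cv2
for n in("top","side"):
    im=r.snapshot(n); cv2.imwrite(f"pics/{n}0.png",cv2.cvtColor(im,cv2.COLOR_RGB2BGR))
    c=r.get_calibration(n); print(n,c)
print(r.get_state())
E
```

```text
pics
top {'fx': 498.90891486294316, 'fy': 498.90891486294316, 'cx': 279.35989943769, 'cy': 212.5518877724493, 'dist': array([-0.10911092,  0.        ,  0.        ,  0.        ,  0.        ]), 'R': array([[-0.02617568, -0.99958234,  0.01224644],
       [-0.99394054,  0.02471574, -0.10710431],
       [ 0.1067569 , -0.01497576, -0.99417236]]), 't': array([-0.04036778,  0.53512515,  1.38402446])}
side {'fx': 510.6393424742739, 'fy': 510.6393424742739, 'cx': 271.74513693575943, 'cy': 203.5527642368456, 'dist': array([-0.01008455,  0.        ,  0.        ,  0.        ,  0.        ]), 'R': array([[-9.91160013e-01, -1.32670327e-01,  6.43381575e-04],
       [-9.29476220e-02,  6.90920936e-01, -7.16930261e-01],
       [ 9.46708463e-02, -7.10652408e-01, -6.97144595e-01]]), 't': array([0.53562576, 0.12265146, 1.09860915])}
{'clock': 0.1, 'q': array([ 1.20680507,  0.68991934, -0.19449226,  1.56619082,  0.15731022,
        0.90254066, -0.21510881]), 'qd': array([-0.00161388, -0.00282685, -0.00034694, -0.00329457, -0.0003929 ,
       -0.00175214, -0.00071966]), 'joint_torque': array([-3.55543918e-03, -5.28502107e+01, -1.27152108e+00, -1.53837472e+01,
       -5.25889162e-02,  1.97104448e-03,  3.18491175e-05]), 'tool_pos': array([ 0.24184025, -0.57570975,  0.23799066]), 'eef_rot': array([ 8.32893974e-01, -5.53431958e-01, -7.33165810e-04, -3.97756833e-04]), 'contact_force': array([0.02402636, 0.13578719, 1.26597962]), 'moment': array([-0.01153744,  0.00445065,  0.00032491]), 'opening': 1.0005267378605212}
```

View pics/top0.png

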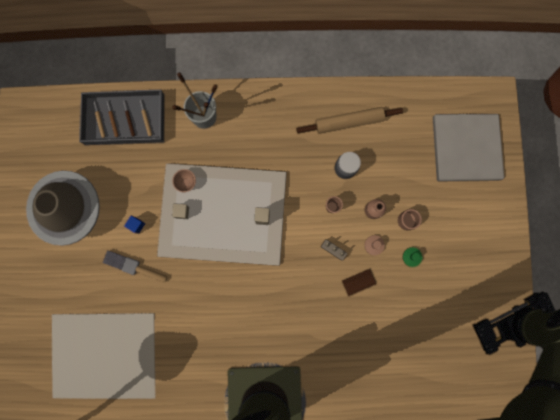

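View pics/side0.png

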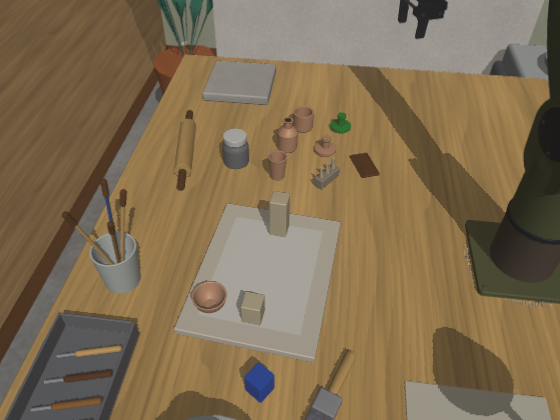

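Run:
```python
import cv2
t=cv2.imread("pics/top0.png"); s=cv2.imread("pics/side0.png")
g=lambda im:cv2.convertScaleAbs(im,alpha=1.5,beta=10)
cv2.imwrite("pics/tA.png",g(cv2.resize(t[140:290,310:440],None,fx=4,fy=4,interpolation=cv2.INTER_CUBIC))[:600])
cv2.imwrite("pics/tB.png",g(cv2.resize(t[155:275,145:295],None,fx=5,fy=5,interpolation=cv2.INTER_CUBIC)))
cv2.imwrite("pics/sA.png",g(cv2.resize(s[95:205,215:385],None,fx=4.7,fy=4.7,interpolation=cv2.INTER_CUBIC)))
cv2.imwrite("pics/sB.png",g(cv2.resize(s[180:380,160:360],None,fx=3,fy=3,interpolation=cv2.INTER_CUBIC)))
```

```text
(no output)
```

View pics/tA.png

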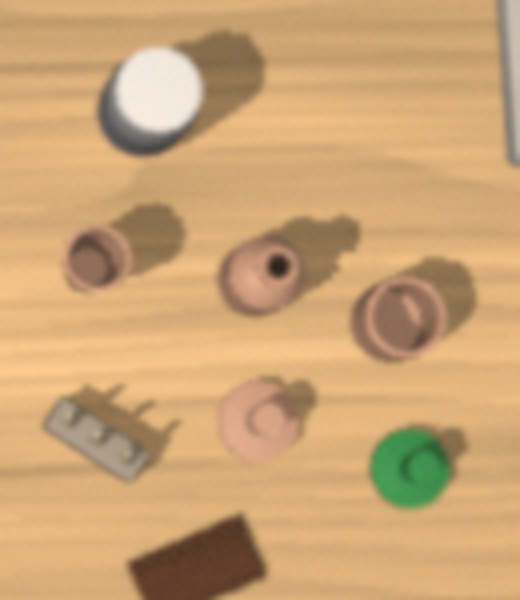

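View pics/tB.png

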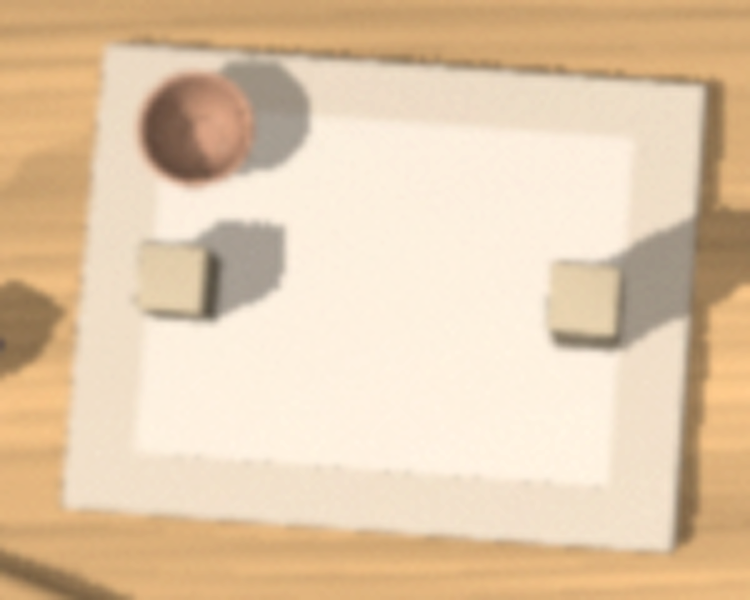

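View pics/sA.png

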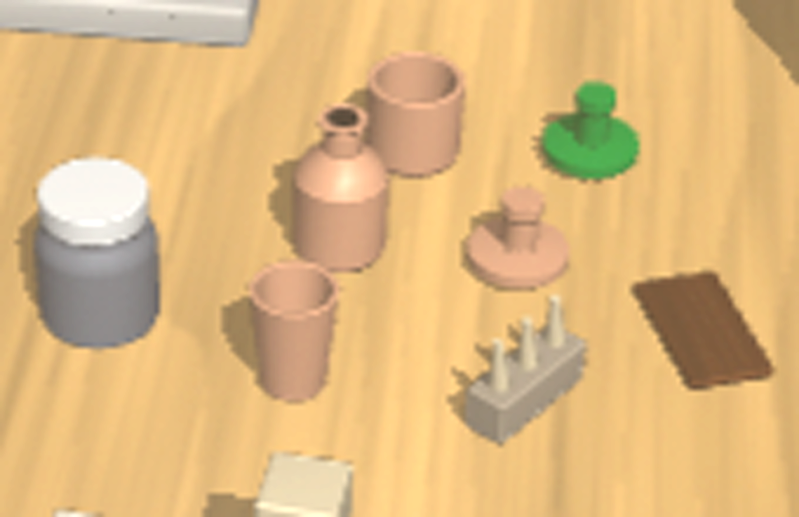

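View pics/sB.png

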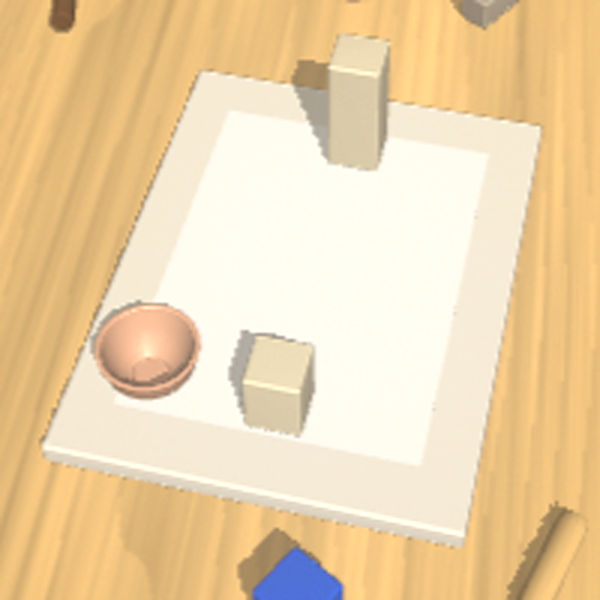

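```bash
cat > h.py <<'E'
import numpy as np, cv2
from plant import r
from scipy.optimize import least_squares
C={n:r.get_calibration(n) for n in("top","side")}
def proj(n,P):
    c=C[n]; K=np.array([[c['fx'],0,c['cx']],[0,c['fy'],c['cy']],[0,0,1]])
    return cv2.projectPoints(np.atleast_2d(P).astype(float),cv2.Rodrigues(c['R'])[0],c['t'],K,c['dist'])[0].reshape(-1,2)
def back(n,uv,z):
    c=C[n]; K=np.array([[c['fx'],0,c['cx']],[0,c['fy'],c['cy']],[0,0,1]])
    p=cv2.undistortPoints(np.array(uv,float).reshape(-1,1,2),K,c['dist']).reshape(-1,2)
    d=np.c_[p,np.ones(len(p))]@c['R']; o=-c['R'].T@c['t']
    return (o+d*((np.asarray(z)-o[2])/d[:,2])[:,None])[:,:2]
def un(pts,s,off): return (np.array(pts,float)+.5)/s-.5+np.array(off)
def ring(x,y,z,rad,n=40):
    a=np.linspace(0,2*np.pi,n); return np.c_[x+rad*np.cos(a),y+rad*np.sin(a),0*a+z]
def snap(n,name):
    im=cv2.cvtColor(r.snapshot(n),cv2.COLOR_RGB2BGR); cv2.imwrite(f"pics/{name}.png",im); return im
def crop(im,x0,y0,w,h,s,polys,n,out):
    big=cv2.resize(im[y0:y0+h,x0:x0+w],None,fx=s,fy=s,interpolation=cv2.INTER_CUBIC)
    big=cv2.convertScaleAbs(big,alpha=1.4,beta=10)
    for P,col in polys:
        q=(proj(n,P)-[x0,y0]+.5)*s-.5
        cv2.polylines(big,[np.round(q*8).astype(np.int32)],False,col,1,cv2.LINE_AA,3)
    cv2.imwrite(f"pics/{out}.png",big)
E
python3 - <<'E'
from h import *
tA=lambda p:un(p,4,(310,140)); tB=lambda p:un(p,5,(145,155)); sA=lambda p:un(p,4.7,(215,95)); sB=lambda p:un(p,3,(160,180))
def show(nm,t,s,z): 
    a=back("top",t,z).round(4); b=back("side",s,z).round(4); print(nm,"top",a.tolist(),"side",b.tolist())
show("jar",tA([(404,316)]),sA([(417,81)]),.054)
show("bottle",tA([(278,265)]),sA([(343,118)]),.090)
show("tumb",tA([(98,257)]),sA([(294,287)]),.066)
show("disc",tA([(259,419)]),sA([(517,248)]),.013)
show("knob",tA([(268,420)]),sA([(522,198)]),.047)
ct=back("top",tB([(107,45),(707,82),(675,550),(64,507)]),.018); cs=back("side",sB([(45,448),(200,72),(540,127),(462,535)]),.018)
loc=np.array([[.135,.175],[.135,-.175],[-.135,-.175],[-.135,.175]])
for c in(ct,cs,(ct+cs)/2):
    f=lambda p:(np.c_[p[0]+loc[:,0]*np.cos(p[2])-loc[:,1]*np.sin(p[2]),p[1]+loc[:,0]*np.sin(p[2])+loc[:,1]*np.cos(p[2])]-c).ravel()
    o=least_squares(f,[.6,0,0]); print("shelf",o.x.round(4),(o.fun*1e3).round(1))
show("tall",tB([np.mean([(552,262),(622,262),(619,335),(548,332)],0)]),sB([np.mean([(338,35),(388,40),(383,75),(330,68)],0)]),.118)
show("short",tB([np.mean([(140,243),(210,245),(207,315),(137,310)],0)]),sB([np.mean([(257,335),(315,342),(304,385),(245,377)],0)]),.068)
show("cone corners",tA([(42,425),(63,397),(150,452),(130,480)]),sA([(466,395),(545,330),(585,345),(500,413)]),.028)
print(proj("top",[[.45,0,0],[.85,0,0]]))
E
```

```text
jar top [[0.5049, -0.4218]] side [[0.5087, -0.4189]]
bottle top [[0.5389, -0.3261]] side [[0.5426, -0.3244]]
tumb top [[0.5503, -0.2058]] side [[0.5544, -0.2041]]
disc top [[0.4372, -0.3239]] side [[0.4414, -0.3212]]
knob top [[0.4351, -0.3233]] side [[0.4411, -0.3227]]
shelf [ 0.5369  0.1096 -0.0922] [ 1.6  1.   0.2 -0.6 -0.8 -1.3 -1.   0.9]
shelf [ 0.5402  0.1143 -0.092 ] [ 3.3  2.1  1.2 -2.4 -1.7 -1.9 -2.8  2.1]
shelf [ 0.5386  0.1119 -0.0921] [ 2.5  1.6  0.7 -1.5 -1.3 -1.6 -1.9  1.5]
tall top [[0.5213, -0.0056]] side [[0.5242, -0.0019]]
short top [[0.543, 0.2225]] side [[0.5454, 0.2235]]
cone corners top [[0.4367, -0.1665], [0.456, -0.182], [0.4156, -0.2423], [0.3963, -0.2273]] side [[0.4603, -0.1746], [0.4223, -0.2327], [0.4006, -0.2231], [0.4419, -0.1629]]
[[261.20285244 243.14111189]
 [258.28285792 108.29807028]]
```

```bash
cat >> h.py <<'E'
from scipy.spatial.transform import Rotation as Ro
def plan(x,y,z,yawdeg):
    s=r.get_state(); R=Ro.from_quat(s['eef_rot']); p=s['tool_pos']
    a=np.radians(yawdeg); X=np.array([np.cos(a),np.sin(a),0]); Z=np.array([0,0,-1.]); T=Ro.from_matrix(np.c_[X,np.cross(Z,X),Z])
    d=R.inv().apply(np.array([x,y,z])-p)*1e3; w=(R.inv()*T).as_rotvec()
    X0=R.as_matrix()[:,0]
    print("t",round(s['clock'],2),"pos",p.round(4),"yaw",np.degrees(np.arctan2(X0[1],X0[0])).round(1),"op",round(s['opening'],3),"F",s['contact_force'].round(1))
    print("  delta mm",d.round(1),"turn",w.round(3), "q",s['q'].round(2))
E
python3 -c "
from h import *
plan(.507,-.4204,.15,-67.2)"
```

```text
t 0.1 pos [ 0.2418 -0.5757  0.238 ] yaw -67.2 op 1.001 F [0.  0.1 1.3]
  delta mm [ -40.3 -304.6   88. ] turn [ 0.     0.002 -0.   ] q [ 1.21  0.69 -0.19  1.57  0.16  0.9  -0.22]
```

{"api": "play_rows", "payload": {
  "increments": [
    [1,-7,-50,12,0,0,0],
    [1,-7,-50,12,0,0,0],
    [1,-7,-50,12,0,0,0],
    [1,-7,-50,12,0,0,0],
    [1,-7,-50,12,0,0,0],
    [1,-5,-50,12,0,0,0],
    [1,0,0,0,0,0,0],
    [1,0,0,0,0,0,0]
  ],
  "grip_force": 15
}}

```text
clock: 1.1
tool_pos: [0.5073, -0.4191, 0.159]
eef_rot: [0.832, -0.555, -0.004, 0.0]
contact_force: [0.3, -0.3, -0.2]
opening: 1.0
```

```bash
python3 -c "
from h import *
plan(.507,-.4204,.10,-67.2)
X=r.get_state()['tool_pos']
for n in('top','side'):
    im=snap(n,n+'1'); u=proj(n,[X])[0].astype(int); print(n,u)
    x0,y0=max(0,u[0]-70),max(0,u[1]-55)
    crop(im,x0,y0,140,110,5,[(ring(.5068,-.4204,.054,.029),(0,255,0)),(ring(X[0],X[1],X[2],.004),(0,0,255)),(ring(.5408,-.3253,.09,.011),(255,0,0))],n,n+'1c')
"
```

```text
t 1.1 pos [ 0.5073 -0.4191  0.159 ] yaw -67.5 op 1.0 F [ 0.3 -0.3 -0.2]
  delta mm [ 1.4  0.5 59. ] turn [ 0.005  0.006 -0.005] q [ 0.69  0.83 -0.14  1.52  0.14  0.81 -0.68]
top [420 213]
side [305  78]
```

View pics/top1c.png

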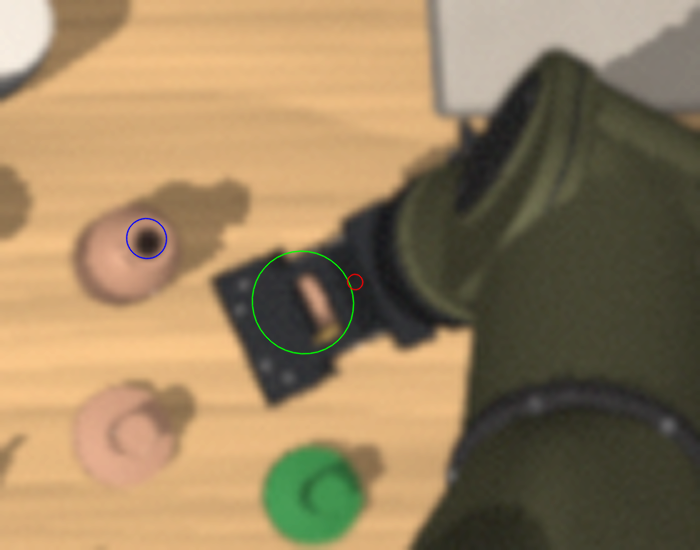

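View pics/side1c.png

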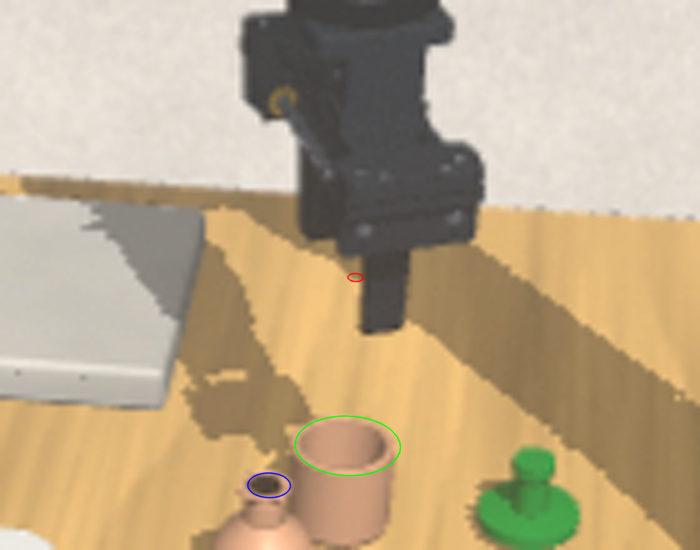

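```bash
python3 -c "
from h import *
s=r.get_state();X=s['tool_pos'];R=Ro.from_quat(s['eef_rot']).as_matrix()
for d in(.044,.053,.0615): print(d,proj('side',[X-R[:,0]*d-R[:,1]*.009,X-R[:,0]*d,X-R[:,0]*d+R[:,1]*.009]).round(1).tolist())
plan(.507,-.4204,.012,-67.2)
"
```

```text
0.044 [[307.4, 87.0], [310.8, 86.5], [314.1, 86.0]]
0.053 [[308.5, 88.8], [311.9, 88.3], [315.3, 87.8]]
0.0615 [[309.5, 90.5], [312.9, 90.0], [316.3, 89.5]]
t 1.2 pos [ 0.5074 -0.419   0.1594] yaw -67.5 op 0.999 F [0.1 0.2 0.7]
  delta mm [  2.1   0.4 147.4] turn [ 0.004  0.007 -0.005] q [ 0.69  0.83 -0.14  1.52  0.14  0.81 -0.68]
```

{"api": "play_rows", "payload": {
  "increments": [
    [1,0.5,0,25,0,0,0],
    [1,0.5,0,25,0,0,0],
    [1,0.5,0,25,0,0,0],
    [1,0.5,0,25,0,0,0],
    [1,0,0,20,0,0,0],
    [1,0,0,15,0,0,0],
    [1,0,0,8,0,0,0],
    [1,0,0,0,0,0,0]
  ]
}}

```text
clock: 2.2
tool_pos: [0.5005, -0.4313, 0.0157]
eef_rot: [0.827, -0.562, -0.001, 0.003]
contact_force: [0.1, -0.6, -0.7]
opening: 1.002
```

```bash
python3 -c "
from h import *
plan(.507,-.4204,.014,-67.2)"
```

```text
t 2.2 pos [ 0.5005 -0.4313  0.0157] yaw -68.4 op 1.002 F [ 0.1 -0.6 -0.7]
  delta mm [ -7.8 -10.1   1.6] turn [ 0.006 -0.002 -0.02 ] q [ 0.69  1.03 -0.1   1.57  0.18  0.55 -0.7 ]
```

{"api": "play_rows", "payload": {
  "increments": [
    [1,-4,-5,0,0,0,-0.01],
    [1,-4,-5,0,0,0,-0.01],
    [1,0,0,0,0,0,0],
    [0.5,0,0,0,0,0,0],
    [0.5,0,0,0,0,0,0],
    [0.5,0,0,0,0,0,0],
    [0.5,0,0,0,0,0,0],
    [0.5,0,0,0,0,0,0]
  ],
  "grip_force": 15
}}

```text
clock: 3.2
tool_pos: [0.5092, -0.4204, 0.018]
eef_rot: [0.833, -0.553, 0.002, 0.003]
contact_force: [0.2, 0.0, 0.6]
opening: 0.641
```

```bash
python3 -c "
from h import *
plan(.507,-.4204,.014,-67.2)"
```

```text
t 3.2 pos [ 0.5092 -0.4204  0.018 ] yaw -67.1 op 0.641 F [0.2 0.  0.6]
  delta mm [-0.9  2.   4. ] turn [ 0.003 -0.006  0.001] q [ 0.67  1.02 -0.1   1.58  0.18  0.55 -0.71]
```

{"api": "play_rows", "payload": {
  "increments": [
    [0.3,0,0,0,0,0,0],
    [0.3,0,0,-5,0,0,0],
    [0.3,0,0,-15,0,0,0],
    [0.3,0,0,-30,0,0,0],
    [0.3,0,0,-40,0,0,0],
    [0.3,0,0,-50,0,0,0],
    [0.3,0,0,-40,0,0,0],
    [0.3,0,0,-20,0,0,0]
  ]
}}

```text
clock: 4.2
tool_pos: [0.507, -0.4174, 0.2259]
eef_rot: [0.833, -0.553, -0.002, 0.003]
contact_force: [0.8, -0.4, -3.2]
opening: 0.641
```

```bash
python3 -c "
from h import *
plan(.6025,-.0122,.22,-95.3)
im=snap('side','s2'); crop(im,200,0,200,150,4,[],'side','s2c')"
```

```text
t 4.2 pos [ 0.507  -0.4174  0.2259] yaw -67.1 op 0.641 F [ 0.8 -0.4 -3.2]
  delta mm [-336.1 -245.7    4.3] turn [ 0.006 -0.002  0.492] q [ 0.69  0.75 -0.14  1.47  0.13  0.93 -0.66]
```

View pics/s2c.png

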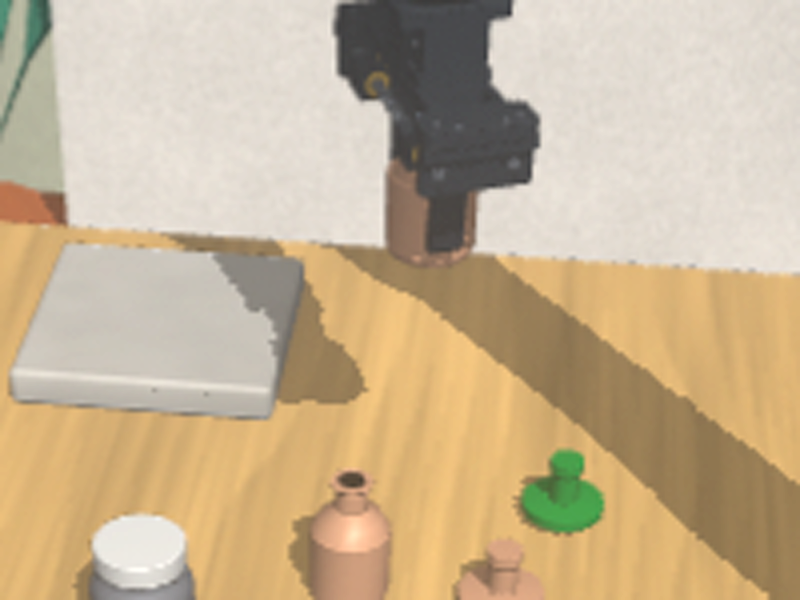

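{"api": "play_rows", "payload": {
  "increments": [
    [0.3,-30,-22,0,0,0,0],
    [0.3,-46,-33,0,0,0,0],
    [0.3,-46,-33,0,0,0,0],
    [0.3,-46,-33,0,0,0,0],
    [0.3,-46,-33,0,0,0,0],
    [0.3,-46,-33,0,0,0,0],
    [0.3,-46,-33,0,0,0,0],
    [0.3,-25,-18,0,0,0,0]
  ]
}}

```text
clock: 5.25
tool_pos: [0.5986, -0.0131, 0.2255]
eef_rot: [0.831, -0.556, 0.001, 0.004]
contact_force: [-0.3, -0.8, -2.5]
opening: 0.642
```

```bash
python3 -c "
from h import *
plan(.6025,-.0122,.20,-95.3)"
```

```text
t 5.25 pos [ 0.5986 -0.0131  0.2255] yaw -67.6 op 0.642 F [-0.3 -0.8 -2.5]
  delta mm [ 0.5 -4.1 25.5] turn [ 0.005 -0.008  0.484] q [-0.01  0.67 -0.09  1.66  0.09  0.82 -1.32]
```

{"api": "play_rows", "payload": {
  "increments": [
    [0.3,0,-2,5,0,0,0.12],
    [0.3,0,-2,5,0,0,0.12],
    [0.3,0,0,10,0,0,0.12],
    [0.3,0,0,10,0,0,0.12],
    [0.3,0,0,15,0,0,0],
    [0.3,0,0,15,0,0,0],
    [0.3,0,0,10,0,0,0],
    [0.3,0,0,0,0,0,0]
  ]
}}

```text
clock: 6.25
tool_pos: [0.5994, -0.0053, 0.1513]
eef_rot: [-0.675, 0.738, 0.001, -0.004]
contact_force: [-0.5, -1.1, -2.6]
opening: 0.639
```

```bash
python3 -c "
from h import *
plan(.6025,-.0122,.10,-95.3)
S=.0
for n in('top','side'):
    im=snap(n,n+'3')
    ps=[(ring(.6025,-.0122,.018,.029),(0,255,0)),(ring(.5228,-.0048,.118,.019),(0,0,255))]
    x0,y0=(200,130) if n=='top' else (200,130)
    crop(im,x0,y0,140,110,5,ps,n,n+'3c')
"
```

```text
t 6.25 pos [ 0.5994 -0.0053  0.1513] yaw -95.1 op 0.639 F [-0.5 -1.1 -2.6]
  delta mm [ 6.3 -4.1 51.3] turn [ 0.007 -0.005  0.004] q [-0.09  0.77  0.04  1.73 -0.04  0.66 -1.69]
```

View pics/side3c.png

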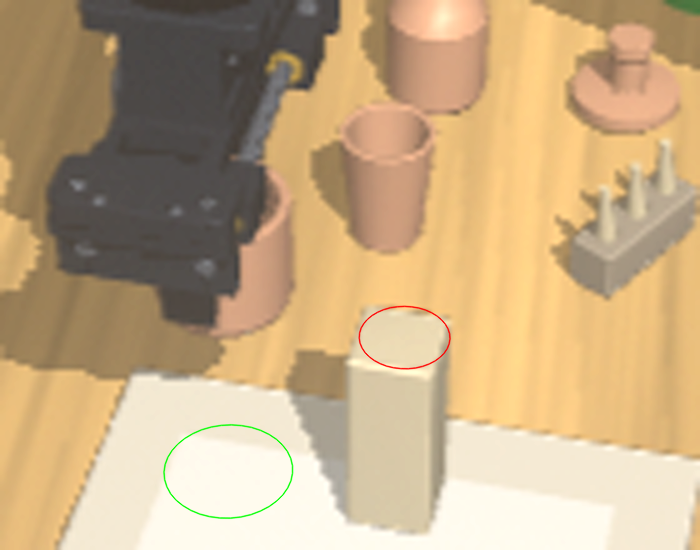

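View pics/top3c.png

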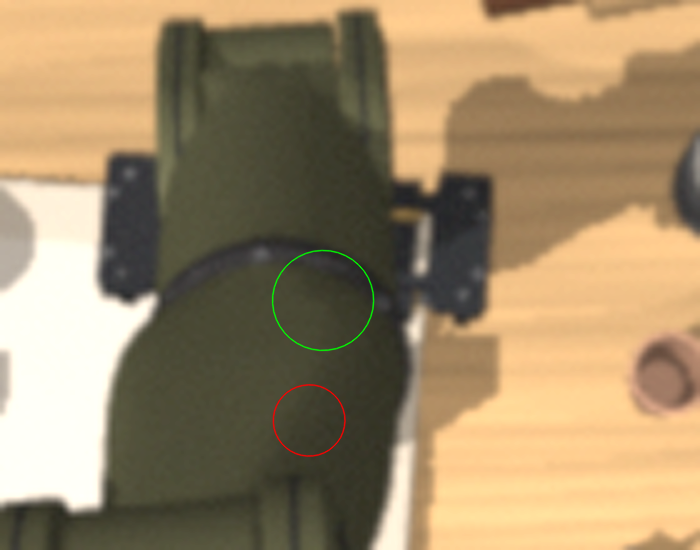

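{"api": "play_rows", "payload": {
  "increments": [
    [0.3,3,-2,5,0,0,0],
    [0.3,3,-2,10,0,0,0],
    [0.3,0,0,12,0,0,0],
    [0.3,0,0,12,0,0,0],
    [0.3,0,0,12,0,0,0],
    [0.3,0,0,10,0,0,0],
    [0.3,0,0,5,0,0,0],
    [0.3,0,0,0,0,0,0]
  ]
}}

```text
clock: 7.35
tool_pos: [0.6041, -0.0124, 0.0819]
eef_rot: [-0.675, 0.738, -0.0, -0.003]
contact_force: [-0.2, 0.4, -2.7]
opening: 0.639
```

```bash
python3 -c "
from h import *
plan(.6025,-.0122,.045,-95.3)"
```

```text
t 7.35 pos [ 0.6041 -0.0124  0.0819] yaw -95.1 op 0.639 F [-0.2  0.4 -2.7]
  delta mm [-0.3  1.5 36.9] turn [ 0.004 -0.005  0.003] q [-0.07  0.88  0.03  1.75 -0.04  0.52 -1.68]
```

{"api": "play_rows", "payload": {
  "increments": [
    [0.3,0,0.5,6,0,0,0],
    [0.3,0,0.5,8,0,0,0],
    [0.3,0,0.5,6,0,0,0],
    [0.3,0,0,5,0,0,0],
    [0.3,0,0,4,0,0,0],
    [0.3,0,0,3,0,0,0],
    [0.3,0,0,0,0,0,0],
    [0.3,0,0,0,0,0,0]
  ]
}}

```text
clock: 8.35
tool_pos: [0.6033, -0.0124, 0.0485]
eef_rot: [-0.675, 0.738, -0.001, -0.002]
contact_force: [0.2, 0.9, -1.9]
opening: 0.643
```

```bash
python3 -c "
from h import *
plan(.6025,-.0122,.036,-95.3)
X=r.get_state()['tool_pos']; z=X[2]
im=snap('side','side4')
B=np.array([.0019,.0015])
def R2(z,rad,p=X): return (ring(p[0]+B[0],p[1]+B[1],z,rad),(0,255,0))
crop(im,190,130,140,110,5,[R2(z-.018,.029),R2(z+.036,.029),(ring(.6025+B[0],-.0122+B[1],.018,.029),(0,0,255))],'side','side4c')
"
```

```text
t 8.35 pos [ 0.6033 -0.0124  0.0485] yaw -95.1 op 0.643 F [ 0.2  0.9 -1.9]
  delta mm [-0.2  0.8 12.5] turn [ 0.002 -0.005  0.003] q [-0.07  0.93  0.03  1.76 -0.04  0.46 -1.68]
```

View pics/side4c.png

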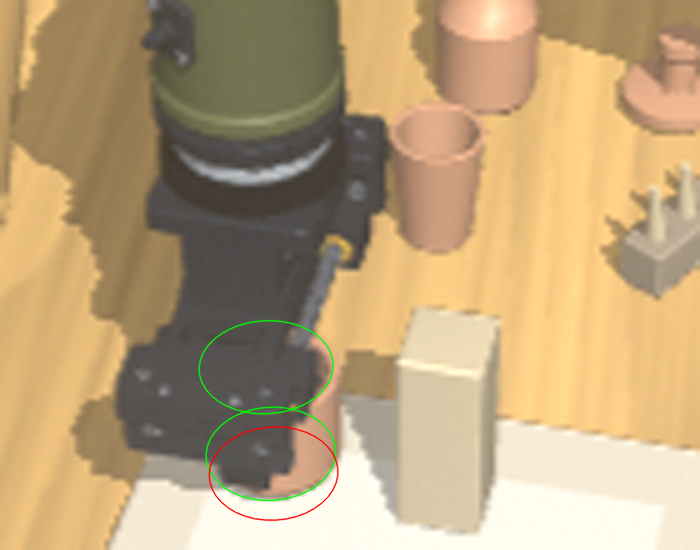

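{"api": "play_rows", "payload": {
  "increments": [
    [0.3,0,0,2,0,0,0],
    [0.3,0,0,2,0,0,0],
    [0.3,0,0,2,0,0,0],
    [0.3,0,0,1.5,0,0,0],
    [0.3,0,0,1,0,0,0],
    [0.3,0,0,1,0,0,0],
    [0.3,0,0,0.5,0,0,0],
    [0.3,0,0,0,0,0,0]
  ]
}}

```text
clock: 9.4
tool_pos: [0.6035, -0.0125, 0.038]
eef_rot: [-0.675, 0.738, -0.001, -0.002]
contact_force: [-0.3, -0.2, -2.6]
opening: 0.642
```

```bash
python3 -c "
from h import *
plan(.6025,-.0122,.036,-95.3)
"
```

```text
t 9.4 pos [ 0.6035 -0.0125  0.038 ] yaw -95.1 op 0.642 F [-0.3 -0.2 -2.6]
  delta mm [-0.2  1.   2. ] turn [ 0.001 -0.004  0.003] q [-0.07  0.95  0.02  1.76 -0.04  0.44 -1.68]
```

{"api": "play_rows", "payload": {
  "increments": [
    [0.3,0,0,0.6,0,0,0],
    [0.3,0,0,0.6,0,0,0],
    [0.3,0,0,0.6,0,0,0],
    [0.3,0,0,0.5,0,0,0],
    [0.3,0,0,0,0,0,0],
    [0.3,0,0,0,0,0,0],
    [0.3,0,0,0,0,0,0],
    [0.3,0,0,0,0,0,0]
  ]
}}

```text
clock: 10.4
tool_pos: [0.6036, -0.0125, 0.036]
eef_rot: [-0.675, 0.738, -0.001, -0.002]
contact_force: [0.2, 0.1, -1.2]
opening: 0.64
```

{"api": "play_rows", "payload": {
  "increments": [
    [0.3,0,0,0.6,0,0,0],
    [0.3,0,0,0.4,0,0,0],
    [0.3,0,0,0,0,0,0],
    [0.3,0,0,0,0,0,0],
    [0.3,0,0,0,0,0,0],
    [0.3,0,0,0,0,0,0],
    [0.3,0,0,0,0,0,0],
    [0.3,0,0,0,0,0,0]
  ]
}}

```text
clock: 11.4
tool_pos: [0.6037, -0.0125, 0.036]
eef_rot: [-0.675, 0.738, -0.001, -0.002]
contact_force: [-1.2, -0.6, 0.7]
opening: 0.639
```

```bash
python3 -c "
from h import *
for i in range(1): plan(.6025,-.0122,.036,-95.3)
"
```

```text
t 11.4 pos [ 0.6037 -0.0125  0.036 ] yaw -95.1 op 0.639 F [-1.2 -0.6  0.7]
  delta mm [-0.2  1.2 -0. ] turn [ 0.001 -0.004  0.003] q [-0.07  0.95  0.02  1.76 -0.04  0.43 -1.68]
```

{"api": "play_rows", "payload": {
  "increments": [
    [0.7,0,0,0,0,0,0],
    [0.9,0,0,0,0,0,0],
    [0.9,0,0,0,0,0,0],
    [0.9,0,0,-3,0,0,0],
    [0.9,0,0,-10,0,0,0],
    [0.9,0,0,-25,0,0,0],
    [0.9,0,0,-45,0,0,0],
    [0.9,0,0,-50,0,0,0]
  ]
}}

```text
clock: 12.4
tool_pos: [0.6021, -0.0119, 0.1707]
eef_rot: [-0.675, 0.738, 0.001, -0.004]
contact_force: [0.5, -0.7, -0.1]
opening: 0.9
```

```bash
python3 -c "
from h import *
plan(.4388,-.3228,.18,-95.3)
"
```

```text
t 12.4 pos [ 0.6021 -0.0119  0.1707] yaw -95.1 op 0.9 F [ 0.5 -0.7 -0.1]
  delta mm [324.3 135.   -6.9] turn [ 0.006 -0.005  0.003] q [-0.08  0.75  0.04  1.7  -0.04  0.7  -1.68]
```

{"api": "play_rows", "payload": {
  "increments": [
    [0.6,25,10,-5,0,0,0],
    [0.6,46,19,-3,0,0,0],
    [0.6,46,19,0,0,0,0],
    [0.6,46,19,0,0,0,0],
    [0.6,46,19,0,0,0,0],
    [0.6,46,19,0,0,0,0],
    [0.6,46,19,0,0,0,0],
    [0.6,25,10,0,0,0,0]
  ]
}}

```text
clock: 13.4
tool_pos: [0.4421, -0.3322, 0.1906]
eef_rot: [-0.677, 0.736, -0.007, 0.003]
contact_force: [0.4, 0.5, 1.0]
opening: 0.598
```

```bash
python3 -c "
from h import *
plan(.4388,-.3228,.10,-95.3)
im=snap('top','top5')
B=np.array([-.0019,-.0013])
crop(im,200,140,140,110,5,[(ring(.6025+B[0],-.0122+B[1],.072,.029),(0,255,0)),(ring(.5228+B[0],-.0048+B[1],.118,.019,5),(0,0,255))],'top','top5c')
"
```

```text
t 13.4 pos [ 0.4421 -0.3322  0.1906] yaw -94.8 op 0.598 F [0.4 0.5 1. ]
  delta mm [-9.6  5.3 90.5] turn [-0.014 -0.005  0.01 ] q [ 0.59  0.65 -0.04  1.85  0.04  0.62 -1.13]
```

View pics/top5c.png

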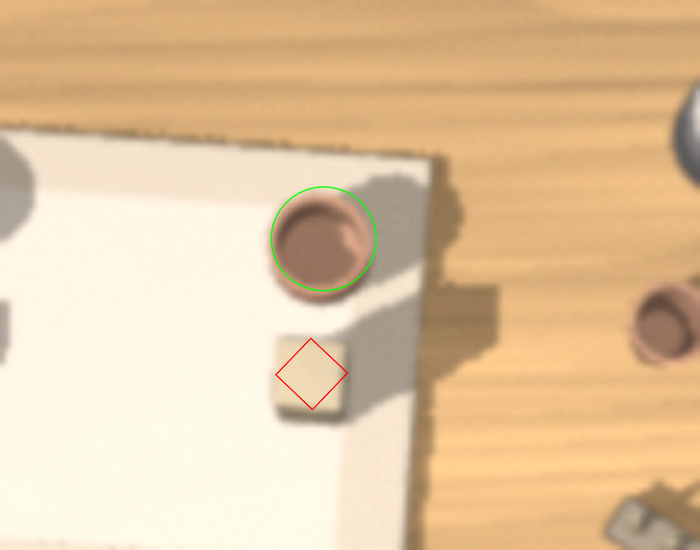

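{"api": "play_rows", "payload": {
  "increments": [
    [0.6,-5,3,10,0,0,0],
    [0.6,-5,3,20,0,0,0],
    [0.6,0,0,20,0,0,0],
    [0.6,0,0,20,0,0,0],
    [0.6,0,0,15,0,0,0],
    [0.6,0,0,5,0,0,0],
    [0.6,0,0,0,0,0,0],
    [0.6,0,0,0,0,0,0]
  ]
}}

```text
clock: 14.45
tool_pos: [0.4401, -0.3166, 0.0983]
eef_rot: [-0.679, 0.734, -0.008, 0.004]
contact_force: [-0.5, -0.5, 0.0]
opening: 0.601
```

```bash
python3 -c "
from h import *
plan(.4388,-.3228,.02,-95.3)
s=r.get_state();X=s['tool_pos']
im=snap('side','side6')
B=np.array([.0019,.0013])
crop(im,260,80,120,100,6,[(ring(.4388+B[0],-.3228+B[1],.013,.029),(0,255,0)),(ring(.4388+B[0],-.3228+B[1],.045,.012),(0,255,0))],'side','side6c')
"
```

```text
t 14.45 pos [ 0.4401 -0.3166  0.0983] yaw -94.4 op 0.601 F [-0.5 -0.5  0. ]
  delta mm [ 5.9  2.1 78.3] turn [-0.017 -0.004  0.016] q [ 0.56  0.79 -0.03  1.95  0.06  0.38 -1.16]
```

View pics/side6c.png

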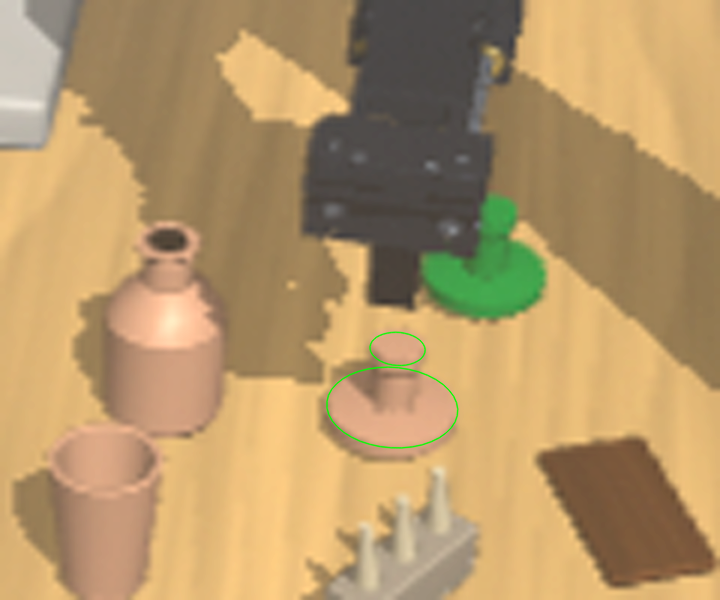

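{"api": "play_rows", "payload": {
  "increments": [
    [0.6,3,1,8,-0.008,0,0.008],
    [0.6,3,1,12,-0.008,0,0.008],
    [0.6,0,0,12,0,0,0],
    [0.6,0,0,10,0,0,0],
    [0.6,0,0,8,0,0,0],
    [0.6,0,0,5,0,0,0],
    [0.6,0,0,0,0,0,0],
    [0.6,0,0,0,0,0,0]
  ]
}}

```text
clock: 15.5
tool_pos: [0.4378, -0.3237, 0.0395]
eef_rot: [-0.673, 0.74, -0.002, -0.002]
contact_force: [-0.1, 0.2, -1.6]
opening: 0.602
```

```bash
python3 -c "
from h import *
plan(.4388,-.3228,.0175,-95.3)
"
```

```text
t 15.5 pos [ 0.4378 -0.3237  0.0395] yaw -95.4 op 0.602 F [-0.1  0.2 -1.6]
  delta mm [-1.1 -0.9 22. ] turn [-0.    -0.005 -0.002] q [ 0.56  0.9  -0.02  1.95  0.06  0.29 -1.17]
```

{"api": "play_rows", "payload": {
  "increments": [
    [0.6,-0.5,-0.5,5,0,0,0],
    [0.6,-0.5,-0.5,6,0,0,0],
    [0.6,0,0,5,0,0,0],
    [0.6,0,0,4,0,0,0],
    [0.6,0,0,1,0,0,0],
    [0.6,0,0,0,0,0,0],
    [0.6,0,0,0,0,0,0],
    [0.6,0,0,0,0,0,0]
  ]
}}

```text
clock: 16.5
tool_pos: [0.4393, -0.3231, 0.0177]
eef_rot: [-0.673, 0.74, -0.002, -0.001]
contact_force: [0.2, -0.3, -0.1]
opening: 0.598
```

```bash
python3 -c "
from h import *
plan(.4388,-.3228,.0175,-95.3)
"
```

```text
t 16.5 pos [ 0.4393 -0.3231  0.0177] yaw -95.4 op 0.598 F [ 0.2 -0.3 -0.1]
  delta mm [-0.3  0.6  0.2] turn [-0.001 -0.005 -0.003] q [ 0.56  0.94 -0.01  1.95  0.06  0.25 -1.18]
```

{"api": "play_rows", "payload": {
  "increments": [
    [0.4,0,0,0,0,0,0],
    [0.1,0,0,0,0,0,0],
    [0.1,0,0,0,0,0,0],
    [0.1,0,0,0,0,0,0],
    [0.1,0,0,0,0,0,0],
    [0.1,0,0,-2,0,0,0],
    [0.1,0,0,-8,0,0,0],
    [0.1,0,0,-15,0,0,0]
  ],
  "grip_force": 15
}}

```text
clock: 17.5
tool_pos: [0.4387, -0.3226, 0.0434]
eef_rot: [-0.673, 0.74, -0.001, -0.002]
contact_force: [0.0, 0.0, -0.7]
opening: 0.233
```

{"api": "play_rows", "payload": {
  "increments": [
    [0.1,0,0,-25,0,0,0],
    [0.1,0,0,-35,0,0,0],
    [0.1,0,0,-35,0,0,0],
    [0.1,0,0,-35,0,0,0],
    [0.1,0,0,-35,0,0,0],
    [0.1,0,0,-15,0,0,0],
    [0.1,0,0,0,0,0,0],
    [0.1,0,0,0,0,0,0]
  ]
}}

```text
clock: 18.5
tool_pos: [0.438, -0.3214, 0.2375]
eef_rot: [-0.673, 0.74, -0.005, -0.001]
contact_force: [-0.4, 0.8, -0.0]
opening: 0.238
```

```bash
python3 -c "
from h import *
plan(.602,-.0115,.22,-95.3)
im=snap('side','side7')
s=r.get_state();X=s['tool_pos'];B=np.array([.0019,.0013])
u=proj('side',[X])[0].astype(int)-[60,40];u=np.maximum(u,0)
crop(im,u[0],u[1],120,100,6,[(ring(X[0]+B[0],X[1]+B[1],X[2]-.0177+.013,.029),(0,255,0)),(ring(X[0]+B[0],X[1]+B[1],X[2]-.0177+.006,.029),(0,255,0))],'side','side7c')
"
```

```text
t 18.5 pos [ 0.438  -0.3214  0.2375] yaw -95.5 op 0.238 F [-0.4  0.8 -0. ]
  delta mm [-324.2 -133.7   15.8] turn [-0.006 -0.008 -0.003] q [ 0.57  0.58 -0.04  1.83  0.04  0.73 -1.15]
```

View pics/side7c.png

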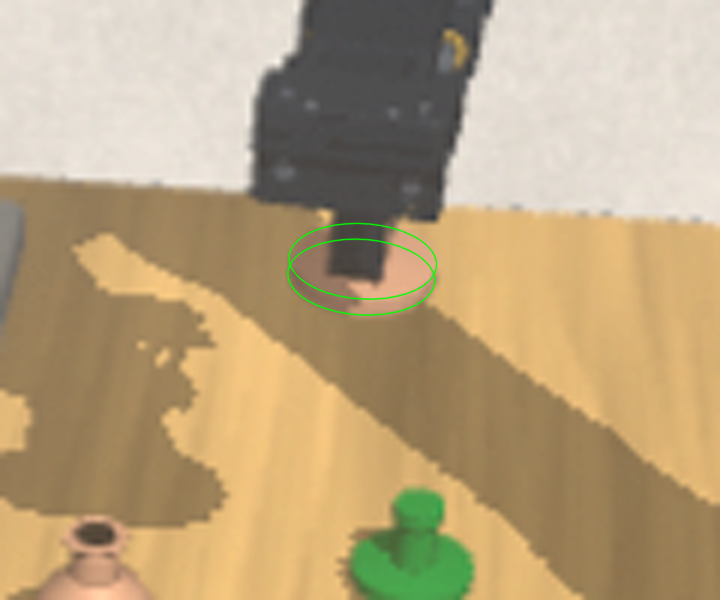

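{"api": "play_rows", "payload": {
  "increments": [
    [0.1,-25,-10,0,0,0,0],
    [0.1,-46,-19,0,0,0,0],
    [0.1,-46,-19,0,0,0,0],
    [0.1,-46,-19,0,0,0,0],
    [0.1,-46,-19,0,0,0,0],
    [0.1,-46,-19,0,0,0,0],
    [0.1,-46,-19,0,0,0,0],
    [0.1,-22,-9,0,0,0,0]
  ]
}}

```text
clock: 19.55
tool_pos: [0.6017, -0.006, 0.2259]
eef_rot: [-0.67, 0.742, 0.001, -0.006]
contact_force: [0.8, -0.5, -0.4]
opening: 0.235
```

```bash
python3 -c "
from h import *
plan(.602,-.0115,.13,-95.3)
im=snap('side','side8')
B=np.array([.0019,.0013])
crop(im,185,170,120,100,6,[(ring(.602+B[0],-.0115+B[1],.072,.029),(0,255,0)),(ring(.602+B[0],-.0115+B[1],.072,.024),(0,255,0)),(ring(.602+B[0],-.0115+B[1],.018,.029),(0,255,0))],'side','side8c')
"
```

```text
t 19.55 pos [ 0.6017 -0.006   0.2259] yaw -95.9 op 0.235 F [ 0.8 -0.5 -0.4]
  delta mm [ 4.6 -1.8 96. ] turn [ 0.01  -0.008 -0.01 ] q [-0.08  0.67  0.02  1.65 -0.01  0.83 -1.73]
```

View pics/side8c.png

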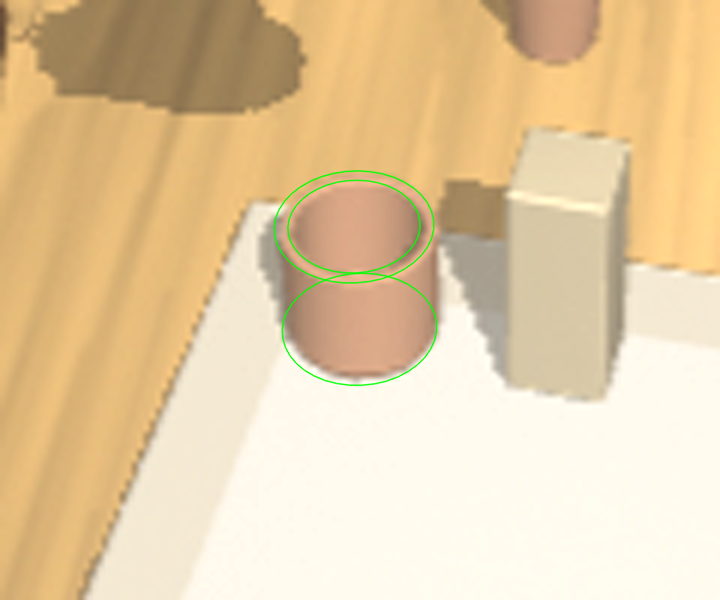

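{"api": "play_rows", "payload": {
  "increments": [
    [0.1,2.5,-1,10,0.005,0,0],
    [0.1,2,-1,15,0.005,0,0],
    [0.1,0,0,20,0,0,0],
    [0.1,0,0,20,0,0,0],
    [0.1,0,0,15,0,0,0],
    [0.1,0,0,8,0,0,0],
    [0.1,0,0,0,0,0,0],
    [0.1,0,0,0,0,0,0]
  ]
}}

```text
clock: 20.6
tool_pos: [0.5978, -0.0203, 0.13]
eef_rot: [-0.667, 0.745, -0.002, -0.008]
contact_force: [-0.2, -0.5, -1.3]
opening: 0.24
```

```bash
python3 -c "
from h import *
plan(.6013,-.011,.105,-95.3)
"
```

```text
t 20.6 pos [ 0.5978 -0.0203  0.13  ] yaw -96.3 op 0.24 F [-0.2 -0.5 -1.3]
  delta mm [-10.   -2.6  24.8] turn [ 0.007 -0.014 -0.018] q [-0.06  0.8   0.02  1.74 -0.    0.61 -1.73]
```

{"api": "play_rows", "payload": {
  "increments": [
    [0.1,-5,-1.3,4,0.003,-0.007,-0.009],
    [0.1,-4,-1.3,6,0.003,-0.007,-0.009],
    [0.1,0,0,6,0,0,0],
    [0.1,0,0,4,0,0,0],
    [0.1,0,0,2,0,0,0],
    [0.1,0,0,0,0,0,0],
    [0.1,0,0,0,0,0,0],
    [0.1,0,0,0,0,0,0]
  ]
}}

```text
clock: 21.6
tool_pos: [0.6027, -0.0107, 0.1076]
eef_rot: [-0.674, 0.738, -0.0, 0.001]
contact_force: [-0.1, 0.1, -0.5]
opening: 0.235
```

```bash
python3 -c "
from h import *
plan(.6013,-.011,.0925,-95.3)
im=snap('side','side9')
X=r.get_state()['tool_pos']
B=np.array([.0019,.0013])
crop(im,185,150,120,100,6,[(ring(.6013+B[0],-.011+B[1],.072,.029),(0,255,0)),(ring(X[0]+B[0],X[1]+B[1],X[2]-.0177+.006,.029),(0,0,255))],'side','side9c')
"
```

```text
t 21.6 pos [ 0.6027 -0.0107  0.1076] yaw -95.2 op 0.235 F [-0.1  0.1 -0.5]
  delta mm [ 0.5  1.3 15.1] turn [-0.002  0.002  0.002] q [-0.06  0.83  0.    1.75 -0.    0.56 -1.72]
```

View pics/side9c.png

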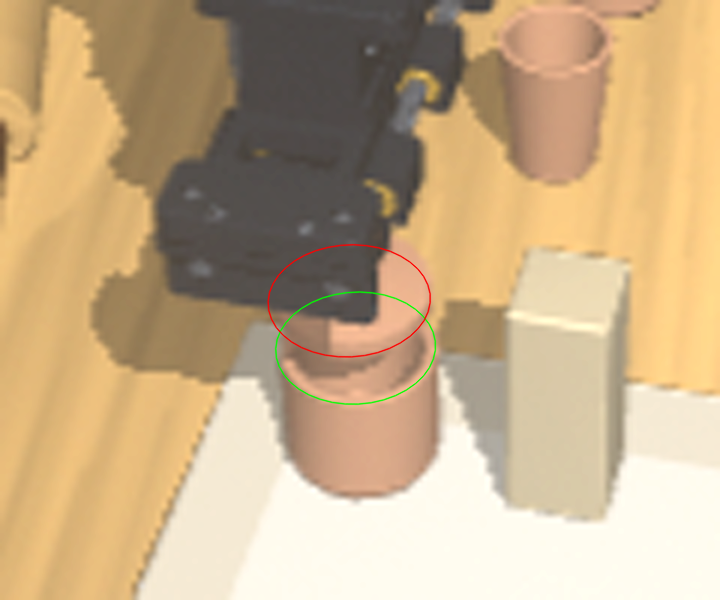

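{"api": "play_rows", "payload": {
  "increments": [
    [0.1,0.3,0.8,3,0,0,0],
    [0.1,0,0.6,4,0,0,0],
    [0.1,0,0,3,0,0,0],
    [0.1,0,0,2,0,0,0],
    [0.1,0,0,1.5,0,0,0],
    [0.1,0,0,1,0,0,0],
    [0.1,0,0,0,0,0,0],
    [0.1,0,0,0,0,0,0]
  ]
}}

```text
clock: 22.65
tool_pos: [0.6012, -0.0108, 0.0921]
eef_rot: [-0.674, 0.738, -0.0, 0.001]
contact_force: [-0.7, 1.4, -0.6]
opening: 0.234
```

```bash
python3 -c "
from h import *
plan(.6013,-.011,.0837,-95.3)
"
```

```text
t 22.65 pos [ 0.6012 -0.0108  0.0921] yaw -95.2 op 0.234 F [-0.7  1.4 -0.6]
  delta mm [ 0.2 -0.1  8.4] turn [-0.002  0.002  0.002] q [-0.06  0.86 -0.    1.76 -0.    0.52 -1.72]
```

{"api": "play_rows", "payload": {
  "increments": [
    [0.1,0,0,1.5,0,0,0],
    [0.1,0,0,1.5,0,0,0],
    [0.1,0,0,1.2,0,0,0],
    [0.1,0,0,1,0,0,0],
    [0.1,0,0,1,0,0,0],
    [0.1,0,0,0.6,0,0,0],
    [0.1,0,0,0,0,0,0],
    [0.1,0,0,0,0,0,0]
  ]
}}

```text
clock: 23.65
tool_pos: [0.6013, -0.0108, 0.0849]
eef_rot: [-0.674, 0.738, -0.0, 0.001]
contact_force: [-0.5, 0.3, -0.1]
opening: 0.234
```

{"api": "play_rows", "payload": {
  "increments": [
    [0.1,0,0,0.6,0,0,0],
    [0.1,0,0,0.5,0,0,0],
    [0.1,0,0,0.5,0,0,0],
    [0.1,0,0,0.4,0,0,0],
    [0.1,0,0,0,0,0,0],
    [0.1,0,0,0,0,0,0],
    [0.1,0,0,0,0,0,0],
    [0.1,0,0,0,0,0,0]
  ]
}}

```text
clock: 24.65
tool_pos: [0.6017, -0.0109, 0.084]
eef_rot: [-0.674, 0.738, -0.001, 0.002]
contact_force: [-0.6, -0.1, 3.0]
opening: 0.237
```

Seated (contact 3 N). Release and rise.

{"api": "play_rows", "payload": {
  "increments": [
    [0.3,0,0,0,0,0,0],
    [0.55,0,0,0,0,0,0],
    [0.55,0,0,0,0,0,0],
    [0.55,0,0,-4,0,0,0],
    [0.55,0,0,-15,0,0,0],
    [0.55,0,0,-35,0,0,0],
    [0.55,0,0,-45,0,0,0],
    [0.55,0,0,-30,0,0,0]
  ]
}}

```text
clock: 25.65
tool_pos: [0.6001, -0.011, 0.2169]
eef_rot: [-0.674, 0.738, 0.001, 0.0]
contact_force: [-0.1, -0.0, -0.0]
opening: 0.549
```

```bash
python3 -c "
from h import *
plan(.5524,-.205,.20,-95.3)
im=snap('side','side10')
crop(im,185,150,120,100,6,[],'side','side10c')
"
```

```text
t 25.65 pos [ 0.6001 -0.011   0.2169] yaw -95.2 op 0.549 F [-0.1 -0.  -0. ]
  delta mm [197.5  30.   16.6] turn [0.    0.001 0.002] q [-0.06  0.68  0.01  1.67 -0.01  0.79 -1.71]
```

View pics/side10c.png

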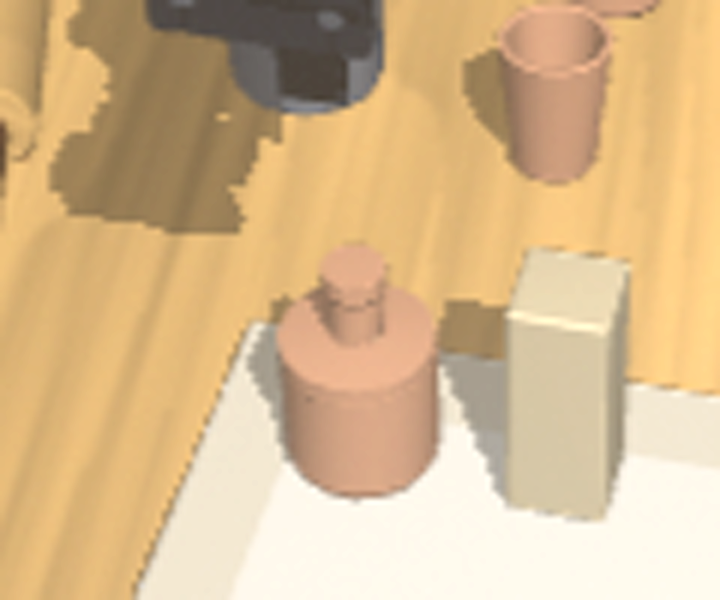

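{"api": "play_rows", "payload": {
  "increments": [
    [0.9,25,4,0,0,0,0],
    [0.9,40,6,0,0,0,0],
    [0.9,45,7,0,0,0,0],
    [0.9,42,6,0,0,0,0],
    [0.9,25,4,5,0,0,0],
    [0.9,8,1,10,0,0,0],
    [0.9,0,0,10,0,0,0],
    [0.9,0,0,10,0,0,0]
  ]
}}

```text
clock: 26.7
tool_pos: [0.5609, -0.1948, 0.1917]
eef_rot: [-0.676, 0.737, -0.006, 0.008]
contact_force: [-0.0, 0.1, 0.1]
opening: 0.895
```

```bash
python3 -c "
from h import *
plan(.5524,-.205,.09,-95.3)
im=snap('side','side11')
B=np.array([.0019,.0013])
crop(im,225,95,120,100,6,[(ring(.5524+B[0],-.205+B[1],.066,.024),(0,255,0)),(ring(.5524+B[0],-.205+B[1],0,.018),(0,255,0))],'side','side11c')
"
```

```text
t 26.7 pos [ 0.5609 -0.1948  0.1917] yaw -94.9 op 0.895 F [-0.   0.1  0.1]
  delta mm [ 11.2   9.7 101.5] turn [-0.02   0.004  0.007] q [ 0.28  0.7  -0.03  1.73  0.02  0.69 -1.42]
```

View pics/side11c.png

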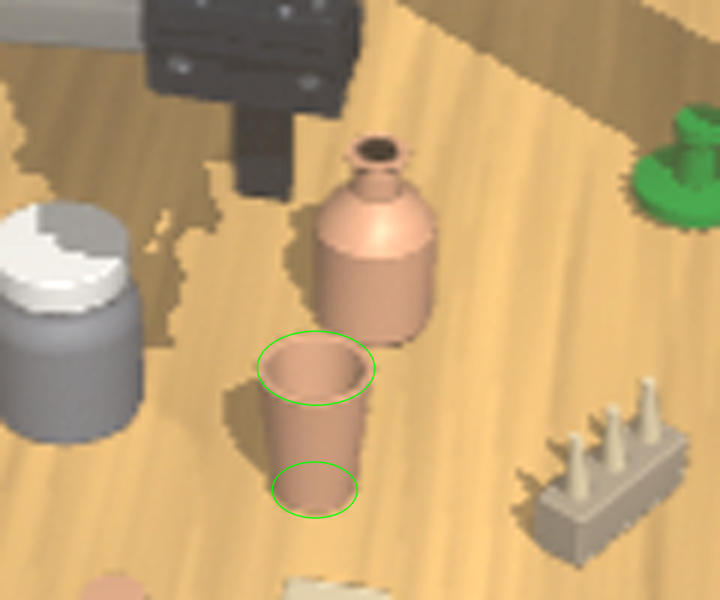

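{"api": "play_rows", "payload": {
  "increments": [
    [0.9,6,5,10,-0.01,0.002,0.004],
    [0.9,5,4,18,-0.01,0.002,0.003],
    [0.9,0,0,20,0,0,0],
    [0.9,0,0,18,0,0,0],
    [0.9,0,0,12,0,0,0],
    [0.9,0,0,6,0,0,0],
    [0.9,0,0,0,0,0,0],
    [0.9,0,0,0,0,0,0]
  ]
}}

```text
clock: 27.75
tool_pos: [0.5491, -0.2031, 0.0991]
eef_rot: [-0.675, 0.738, 0.003, -0.002]
contact_force: [-0.4, -0.9, 0.2]
opening: 0.897
```

```bash
python3 -c "
from h import *
plan(.5524,-.205,.018,-95.3)
"
```

```text
t 27.75 pos [ 0.5491 -0.2031  0.0991] yaw -95.1 op 0.897 F [-0.4 -0.9  0.2]
  delta mm [ 1.7 -4.  81.1] turn [0.007 0.001 0.003] q [ 0.29  0.83 -0.02  1.8   0.03  0.52 -1.42]
```

{"api": "play_rows", "payload": {
  "increments": [
    [0.9,1,-2,8,0.003,0,0],
    [0.9,1,-2,12,0.003,0,0],
    [0.9,0,0,14,0,0,0],
    [0.9,0,0,14,0,0,0],
    [0.9,0,0,12,0,0,0],
    [0.9,0,0,8,0,0,0],
    [0.9,0,0,4,0,0,0],
    [0.9,0,0,0,0,0,0]
  ]
}}

```text
clock: 28.75
tool_pos: [0.5534, -0.2056, 0.0221]
eef_rot: [-0.675, 0.738, 0.0, 0.0]
contact_force: [-0.3, -0.2, 0.9]
opening: 0.899
```

```bash
python3 -c "
from h import *
plan(.5524,-.205,.018,-95.3)
"
```

```text
t 28.75 pos [ 0.5534 -0.2056  0.0221] yaw -95.1 op 0.899 F [-0.3 -0.2  0.9]
  delta mm [-0.5  1.1  4.1] turn [0.    0.001 0.003] q [ 0.29  0.96 -0.02  1.8   0.04  0.38 -1.42]
```

{"api": "play_rows", "payload": {
  "increments": [
    [0.9,0,0.5,2,0,0,0],
    [0.9,0,0.5,1.5,0,0,0],
    [0.9,0,0,0,0,0,0],
    [0.3,0,0,0,0,0,0],
    [0.3,0,0,0,0,0,0],
    [0.3,0,0,0,0,0,0],
    [0.3,0,0,0,0,0,0],
    [0.3,0,0,0,0,0,0]
  ],
  "grip_force": 15
}}

```text
clock: 29.75
tool_pos: [0.5533, -0.206, 0.0197]
eef_rot: [-0.675, 0.738, -0.001, 0.001]
contact_force: [-0.4, 0.4, 0.2]
opening: 0.519
```

{"api": "play_rows", "payload": {
  "increments": [
    [0.2,0,0,0,0,0,0],
    [0.2,0,0,-3,0,0,0],
    [0.2,0,0,-12,0,0,0],
    [0.2,0,0,-30,0,0,0],
    [0.2,0,0,-45,0,0,0],
    [0.2,0,0,-45,0,0,0],
    [0.2,0,0,-40,0,0,0],
    [0.2,0,0,-20,0,0,0]
  ]
}}

```text
clock: 30.75
tool_pos: [0.5511, -0.2052, 0.2223]
eef_rot: [-0.675, 0.738, 0.001, 0.0]
contact_force: [-0.3, 0.5, -1.7]
opening: 0.524
```

```bash
python3 -c "
from h import *
plan(.4431,.0026,.22,-95.3)
im=snap('side','side12')
X=r.get_state()['tool_pos'];B=np.array([.0019,.0013])
crop(im,225,40,120,100,6,[(ring(X[0]+B[0],X[1]+B[1],X[2]-.019,.018),(0,255,0)),(ring(X[0]+B[0],X[1]+B[1],X[2]-.019+.066,.024),(0,255,0))],'side','side12c')
"
```

```text
t 30.75 pos [ 0.5511 -0.2052  0.2223] yaw -95.1 op 0.524 F [-0.3  0.5 -1.7]
  delta mm [-197.3  126.1    2.7] turn [0.001 0.001 0.003] q [ 0.29  0.66 -0.03  1.7   0.02  0.78 -1.4 ]
```

View pics/side12c.png

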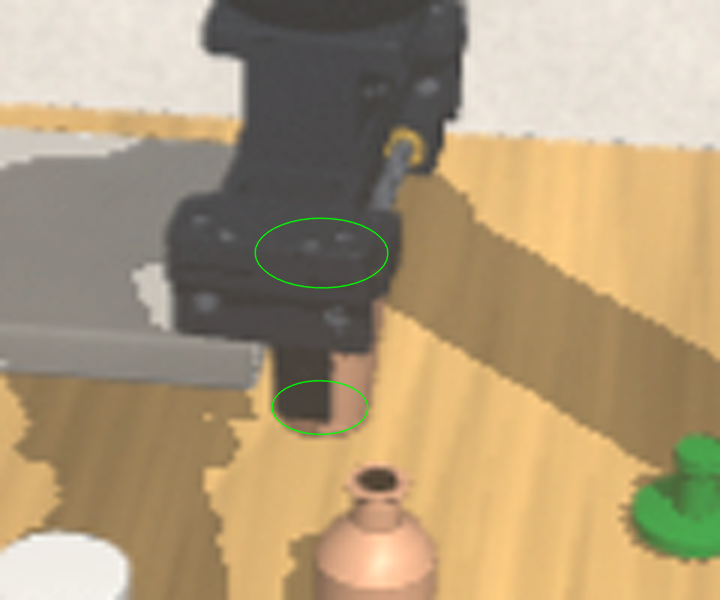

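{"api": "play_rows", "payload": {
  "increments": [
    [0.2,-20,13,0,0,0,0],
    [0.2,-38,24,0,0,0,0],
    [0.2,-42,27,0,0,0,0],
    [0.2,-40,26,0,0,0,0],
    [0.2,-28,18,0,0,0,0],
    [0.2,-15,9,5,0,0,0],
    [0.2,0,0,15,0,0,0],
    [0.2,0,0,15,0,0,0]
  ]
}}

```text
clock: 31.8
tool_pos: [0.4475, -0.0068, 0.1898]
eef_rot: [-0.675, 0.738, -0.002, 0.002]
contact_force: [0.7, 0.3, -1.3]
opening: 0.52
```

```bash
python3 -c "
from h import *
plan(.4431,.0026,.11,-95.3)
"
```

```text
t 31.8 pos [ 0.4475 -0.0068  0.1898] yaw -95.1 op 0.52 F [ 0.7  0.3 -1.3]
  delta mm [-8.9  5.7 79.8] turn [-0.007  0.     0.004] q [-0.09  0.55 -0.    2.15  0.    0.44 -1.75]
```

{"api": "play_rows", "payload": {
  "increments": [
    [0.2,-5,3,6,-0.003,0,0],
    [0.2,-4,3,12,-0.003,0,0],
    [0.2,0,0,15,0,0,0],
    [0.2,0,0,14,0,0,0],
    [0.2,0,0,10,0,0,0],
    [0.2,0,0,6,0,0,0],
    [0.2,0,0,0,0,0,0],
    [0.2,0,0,0,0,0,0]
  ]
}}

```text
clock: 32.8
tool_pos: [0.4416, 0.0045, 0.1238]
eef_rot: [-0.675, 0.737, 0.0, 0.0]
contact_force: [-0.5, -0.7, -1.4]
opening: 0.522
```

```bash
python3 -c "
from h import *
plan(.4431,.0026,.05,-95.3)
"
```

```text
t 32.8 pos [0.4416 0.0045 0.1238] yaw -95.0 op 0.522 F [-0.5 -0.7 -1.4]
  delta mm [ 1.8 -1.7 73.8] turn [-0.     0.001  0.005] q [-0.11  0.68 -0.    2.21  0.    0.25 -1.77]
```

{"api": "play_rows", "payload": {
  "increments": [
    [0.2,1,-1,6,0,0,0],
    [0.2,1,-1,10,0,0,0],
    [0.2,0,0,13,0,0,0],
    [0.2,0,0,13,0,0,0],
    [0.2,0,0,12,0,0,0],
    [0.2,0,0,8,0,0,0],
    [0.2,0,0,4,0,0,0],
    [0.2,0,0,0,0,0,0]
  ]
}}

```text
clock: 33.8
tool_pos: [0.444, 0.0022, 0.0529]
eef_rot: [-0.675, 0.738, 0.0, 0.001]
contact_force: [-0.0, 0.8, -1.8]
opening: 0.524
```

```bash
python3 -c "
from h import *
plan(.4431,.0026,.0377,-95.3)
im=snap('side','side13')
X=r.get_state()['tool_pos'];B=np.array([.0019,.0013])
crop(im,225,160,130,100,6,[(ring(.4431+B[0],.0026+B[1],.018,.018),(0,255,0)),(ring(X[0]+B[0],X[1]+B[1],X[2]-.0197,.018),(0,0,255)),(ring(X[0]+B[0],X[1]+B[1],X[2]-.0197+.066,.024),(0,0,255))],'side','side13c')
"
```

```text
t 33.8 pos [0.444  0.0022 0.0529] yaw -95.0 op 0.524 F [-0.   0.8 -1.8]
  delta mm [-0.3  0.9 15.2] turn [-0.     0.001  0.005] q [-0.11  0.84 -0.    2.24  0.01  0.06 -1.77]
```

View pics/side13c.png

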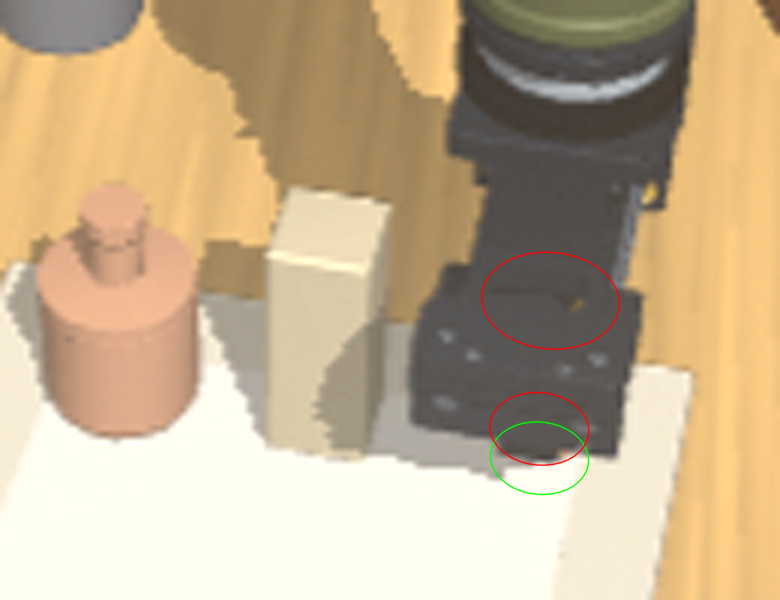

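{"api": "play_rows", "payload": {
  "increments": [
    [0.2,0,0.3,1.5,0,0,0],
    [0.2,0,0.3,1.5,0,0,0],
    [0.2,0,0.3,1.5,0,0,0],
    [0.2,0,0,1.5,0,0,0],
    [0.2,0,0,1.5,0,0,0],
    [0.2,0,0,1,0,0,0],
    [0.2,0,0,0,0,0,0],
    [0.2,0,0,0,0,0,0]
  ]
}}

```text
clock: 34.85
tool_pos: [0.4444, 0.0024, 0.0453]
eef_rot: [-0.675, 0.738, -0.0, 0.001]
contact_force: [0.2, 0.6, -1.3]
opening: 0.52
```

```bash
python3 -c "
from h import *
plan(.4431,.0026,.0377,-95.3)
print(r.get_state()['q'])
"
```

```text
t 34.85 pos [0.4444 0.0024 0.0453] yaw -95.0 op 0.52 F [ 0.2  0.6 -1.3]
  delta mm [-0.1  1.3  7.6] turn [-0.002  0.001  0.004] q [-0.11  0.86 -0.    2.24  0.03  0.04 -1.79]
[-0.10672148  0.85670497 -0.00279427  2.23954805  0.02651203  0.04328678
 -1.79392788]
```

{"api": "play_rows", "payload": {
  "increments": [
    [0.2,0,0,0,-0.01,0,0],
    [0.2,0,0,0,-0.01,0,0],
    [0.2,0,0,0,-0.01,0,0],
    [0.2,0,0.5,0,0,0,0],
    [0.2,0,0.5,0.5,0,0,0],
    [0.2,0,0,1,0,0,0],
    [0.2,0,0,1,0,0,0],
    [0.2,0,0,0,0,0,0]
  ]
}}

```text
clock: 35.85
tool_pos: [0.4432, 0.0024, 0.0427]
eef_rot: [-0.675, 0.737, 0.012, -0.01]
contact_force: [-0.0, 0.8, -1.4]
opening: 0.524
```

```bash
python3 -c "
from h import *
plan(.4431,.0026,.0377,-95.3)
print(r.get_state()['q'])
"
```

```text
t 35.85 pos [0.4432 0.0024 0.0427] yaw -95.0 op 0.524 F [-0.   0.8 -1.4]
  delta mm [-0.1 -0.   5. ] turn [0.03  0.001 0.004] q [-0.1   0.86 -0.01  2.21  0.03  0.09 -1.79]
[-0.09645404  0.86361978 -0.01284476  2.21268692  0.02779672  0.09485056
 -1.79150853]
```

{"api": "play_rows", "payload": {
  "increments": [
    [0.2,0,0,1,0.005,0,0],
    [0.2,0,0,1,0.005,0,0],
    [0.2,0,0,1,0.004,0,0],
    [0.2,0,0,0.6,0,0,0],
    [0.2,0,0,0.4,0,0,0],
    [0.2,0,0,0,0,0,0],
    [0.2,0,0,0,0,0,0],
    [0.2,0,0,0,0,0,0]
  ]
}}

```text
clock: 36.85
tool_pos: [0.4431, 0.0025, 0.0385]
eef_rot: [-0.675, 0.738, 0.006, -0.005]
contact_force: [-0.3, -0.7, -1.1]
opening: 0.518
```

```bash
python3 -c "
from h import *
plan(.4431,.0026,.0377,-95.3)
print(r.get_state()['q'])
"
```

```text
t 36.85 pos [0.4431 0.0025 0.0385] yaw -95.0 op 0.518 F [-0.3 -0.7 -1.1]
  delta mm [-0.1  0.   0.8] turn [0.015 0.001 0.004] q [-0.1   0.87 -0.01  2.23  0.03  0.06 -1.8 ]
[-0.10174094  0.87244939 -0.00784054  2.22783225  0.03098215  0.05603939
 -1.79665957]
```

{"api": "play_rows", "payload": {
  "increments": [
    [0.2,0,0,0.5,0,0,0],
    [0.2,0,0,0.5,0,0,0],
    [0.2,0,0,0.3,0,0,0],
    [0.2,0,0,0.3,0,0,0],
    [0.2,0,0,0,0,0,0],
    [0.2,0,0,0,0,0,0],
    [0.2,0,0,0,0,0,0],
    [0.2,0,0,0,0,0,0]
  ]
}}

```text
clock: 37.85
tool_pos: [0.4429, 0.0025, 0.0376]
eef_rot: [-0.675, 0.738, 0.006, -0.005]
contact_force: [-0.6, 1.0, 2.5]
opening: 0.523
```

```bash
python3 -c "
from h import *
plan(.4431,.0026,.0377,-95.3)
print(r.get_state()['q'],r.get_state()['moment'])
"
```

```text
t 37.85 pos [0.4429 0.0025 0.0376] yaw -95.0 op 0.523 F [-0.6  1.   2.5]
  delta mm [-0.2 -0.1 -0.1] turn [0.015 0.001 0.005] q [-0.1   0.87 -0.01  2.23  0.03  0.05 -1.8 ]
[-0.1018226   0.87437548 -0.00774635  2.22888853  0.03273982  0.05269475
 -1.79833145] [ 0.08216612  0.0860918  -0.02674297]
```

{"api": "play_rows", "payload": {
  "increments": [
    [0.56,0,0,0,0,0,0],
    [0.62,0,0,0,0,0,0],
    [0.75,0,0,0,0,0,0],
    [0.8,0,0,0,0,0,0],
    [0.8,0,0,-4,0,0,0],
    [0.8,0,0,-12,0,0,0],
    [0.8,0,0,-25,0,0,0],
    [0.8,0,0,-35,0,0,0]
  ]
}}

```text
clock: 38.85
tool_pos: [0.443, 0.0022, 0.1151]
eef_rot: [-0.675, 0.737, 0.007, -0.006]
contact_force: [0.1, -0.9, 0.1]
opening: 0.798
```

{"api": "play_rows", "payload": {
  "increments": [
    [0.8,0,0,-40,0,0,0],
    [0.8,0,0,-40,0,0,0],
    [0.8,0,0,-20,0.007,0,0],
    [0.8,30,0,0,0.007,0,0],
    [0.8,45,0,0,0,0,0],
    [0.8,45,0,0,0,0,0],
    [0.8,45,0,0,0,0,0],
    [0.8,25,0,0,0,0,0]
  ]
}}

```text
clock: 39.85
tool_pos: [0.4285, -0.1905, 0.2279]
eef_rot: [-0.678, 0.735, -0.003, 0.004]
contact_force: [1.0, 0.5, -0.5]
opening: 0.801
```

```bash
python3 -c "
from h import *
plan(.4287,-.2014,.15,-33.6)
B=np.array([.0019,.0013])
im=snap('side','side14'); crop(im,185,160,180,130,4.4,[(ring(.4431+B[0],.0026+B[1],.018,.018),(0,255,0)),(ring(.4431+B[0],.0026+B[1],.084,.024),(0,255,0))],'side','side14c')
im=snap('top','top14'); crop(im,200,150,160,110,5,[(ring(.4431-B[0],.0026-B[1],.084,.024),(0,255,0))],'top','top14c')
"
```

```text
t 39.85 pos [ 0.4285 -0.1905  0.2279] yaw -94.7 op 0.801 F [ 1.   0.5 -0.5]
  delta mm [10.9 -0.4 77.9] turn [-0.009 -0.003 -1.066] q [ 0.37  0.5  -0.07  2.04  0.05  0.59 -1.39]
```

View pics/side14c.png

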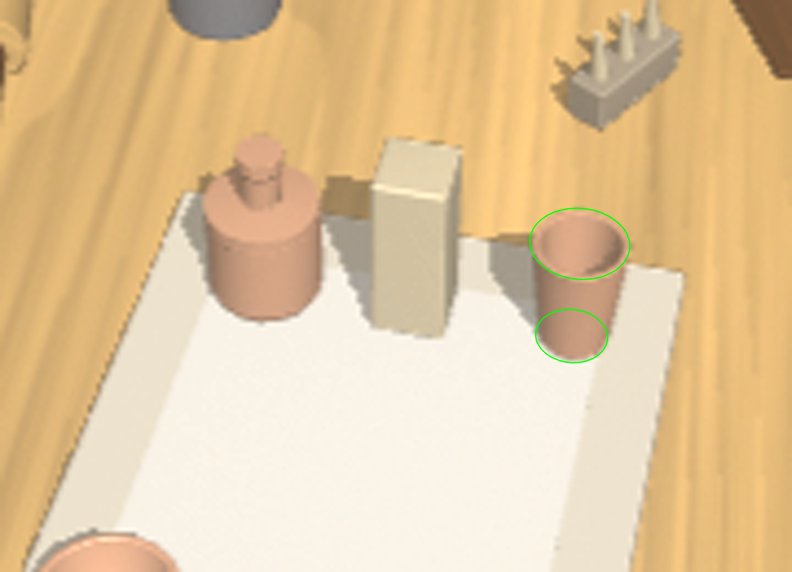

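View pics/top14c.png

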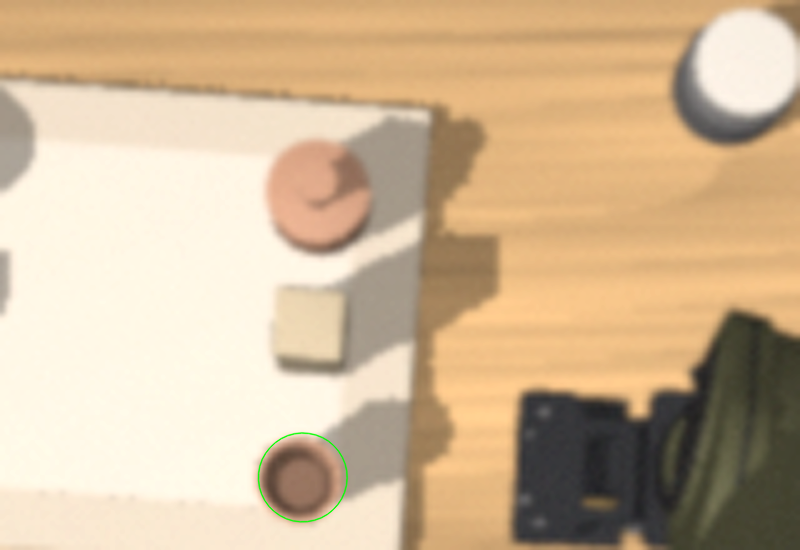

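{"api": "play_rows", "payload": {
  "increments": [
    [0.6,6,0,0,0,0,-0.17],
    [0.6,5,0,0,0,0,-0.18],
    [0.6,0,0,0,0,0,-0.18],
    [0.6,0,0,5,0,0,-0.18],
    [0.6,0,0,10,0,0,-0.18],
    [0.6,0,0,15,0,0,-0.16],
    [0.6,0,0,10,0,0,0],
    [0.6,0,0,0,0,0,0]
  ]
}}

```text
clock: 40.95
tool_pos: [0.4285, -0.1928, 0.191]
eef_rot: [0.96, -0.278, 0.005, -0.002]
contact_force: [0.5, 1.2, -0.9]
opening: 0.6
```

```bash
python3 -c "
from h import *
plan(.4287,-.2014,.09,-33.6)
def rect(x,y,z,a,w,l):
    c,s=np.cos(a),np.sin(a); p=np.array([[1,1],[1,-1],[-1,-1],[-1,1],[1,1]])*[w/2,l/2]
    return np.c_[x+p[:,0]*c-p[:,1]*s,y+p[:,0]*s+p[:,1]*c,0*p[:,0]+z]
B=np.array([.0019,.0013])
im=snap('side','side15'); crop(im,265,105,120,100,6,[(rect(.4287+B[0],-.2014+B[1],.028,-.587,.026,.074),(0,255,0)),(rect(.4287+B[0],-.2014+B[1],.0,-.587,.026,.074),(0,0,255))],'side','side15c')
B=-B
im=cv2.imread('pics/top14.png'); crop(im,300,210,120,100,6,[(rect(.4287+B[0],-.2014+B[1],.028,-.587,.026,.074),(0,255,0))],'top','top15c')
"
```

```text
t 40.95 pos [ 0.4285 -0.1928  0.191 ] yaw -32.3 op 0.6 F [ 0.5  1.2 -0.9]
  delta mm [  3.9   7.8 101. ] turn [-0.007 -0.008  0.022] q [ 0.56  0.58 -0.36  2.07  0.38  0.54 -0.64]
```

View pics/side15c.png

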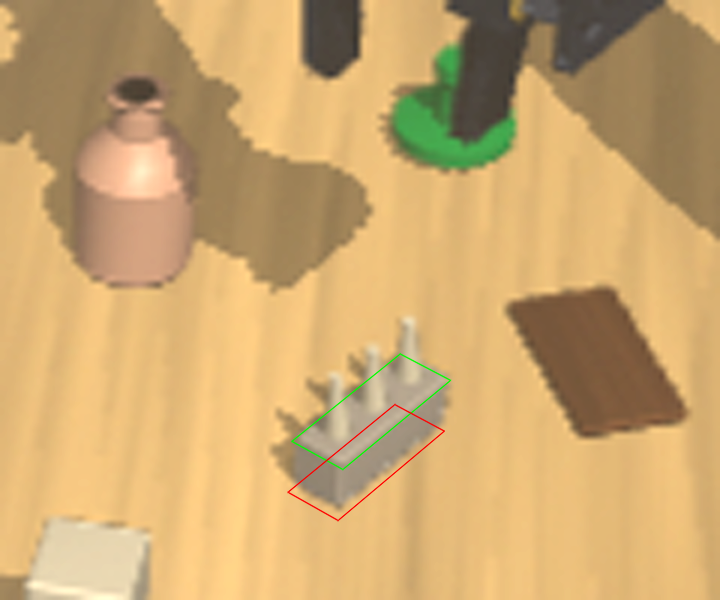

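```bash
cat >> h.py <<'E'
def rect(x,y,z,a,w,l):
    c,s=np.cos(a),np.sin(a); p=np.array([[1,1],[1,-1],[-1,-1],[-1,1],[1,1]])*[w/2,l/2]
    return np.c_[x+p[:,0]*c-p[:,1]*s,y+p[:,0]*s+p[:,1]*c,0*p[:,0]+z]
E
python3 -c "
from h import *
x,y,a=.428,-.2042,-.587
B=np.array([.0019,.0013])
im=cv2.imread('pics/side15.png'); big=[]
for n,s,o in(('side',1,(295,145)),('top',-1,(305,215))):
    im=cv2.imread('pics/side15.png' if n=='side' else 'pics/top0.png')
    crop(im,o[0],o[1],56,60,7,[(rect(x+s*B[0],y+s*B[1],.028,a,.026,.074),(0,255,0)),(rect(x+s*B[0],y+s*B[1],0,a,.026,.074),(0,0,255))],n,'c'+n)
cv2.imwrite('pics/c16.png',np.hstack([cv2.imread('pics/cside.png'),cv2.imread('pics/ctop.png')]))
"
```

```text
(no output)
```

View pics/c16.png

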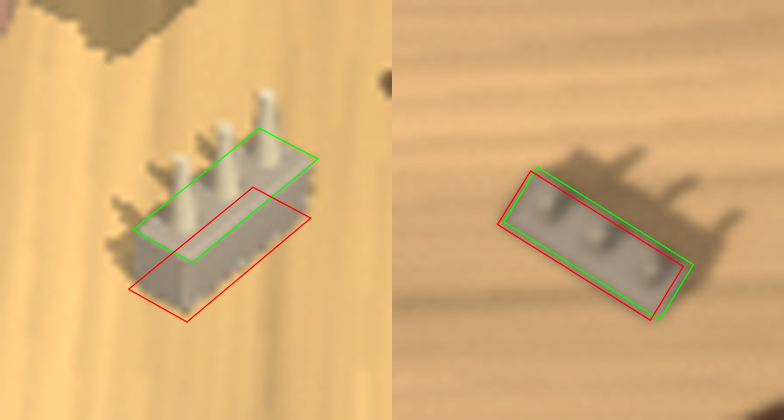

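```bash
python3 -c "
from h import *
plan(.428,-.2045,.09,-33.6)"
```

```text
t 41.0 pos [ 0.4288 -0.1929  0.1913] yaw -32.3 op 0.598 F [0.2 0.  1.1]
  delta mm [  4.7  10.9 101.3] turn [-0.007 -0.008  0.023] q [ 0.56  0.58 -0.36  2.07  0.38  0.54 -0.64]
```

{"api": "play_rows", "payload": {
  "increments": [
    [0.6,2,5,8,-0.003,-0.004,0.012],
    [0.6,2,5,16,-0.003,-0.004,0.011],
    [0.6,0,0,20,0,0,0],
    [0.6,0,0,20,0,0,0],
    [0.6,0,0,12,0,0,0],
    [0.6,0,0,6,0,0,0],
    [0.6,0,0,0,0,0,0],
    [0.6,0,0,0,0,0,0]
  ]
}}

```text
clock: 42.0
tool_pos: [0.4276, -0.2063, 0.1049]
eef_rot: [0.956, -0.293, 0.001, 0.001]
contact_force: [0.0, 0.1, 0.5]
opening: 0.599
```

```bash
python3 -c "
from h import *
plan(.428,-.2045,.04,-33.6)"
```

```text
t 42.0 pos [ 0.4276 -0.2063  0.1049] yaw -34.1 op 0.599 F [0.  0.1 0.5]
  delta mm [-0.8 -1.8 64.9] turn [ 0.001 -0.002 -0.009] q [ 0.48  0.74 -0.21  2.12  0.48  0.32 -0.73]
```

{"api": "play_rows", "payload": {
  "increments": [
    [0.6,-0.5,-1,6,0,0,-0.005],
    [0.6,-0.3,-1,10,0,0,-0.004],
    [0.6,0,0,12,0,0,0],
    [0.6,0,0,12,0,0,0],
    [0.6,0,0,10,0,0,0],
    [0.6,0,0,6,0,0,0],
    [0.6,0,0,3,0,0,0],
    [0.6,0,0,0,0,0,0]
  ]
}}

```text
clock: 43.0
tool_pos: [0.4287, -0.2042, 0.042]
eef_rot: [0.957, -0.289, 0.001, 0.001]
contact_force: [0.4, -0.4, 0.3]
opening: 0.6
```

```bash
python3 -c "
from h import *
plan(.428,-.2045,.008,-33.6)
im=snap('side','side17'); crop(im,280,95,100,80,7,[],'side','side17c')"
```

```text
t 43.0 pos [ 0.4287 -0.2042  0.042 ] yaw -33.6 op 0.6 F [ 0.4 -0.4  0.3]
  delta mm [-0.5  0.6 34. ] turn [ 0.001 -0.003  0.001] q [ 0.4   0.87 -0.09  2.15  0.54  0.14 -0.77]
```

View pics/side17c.png

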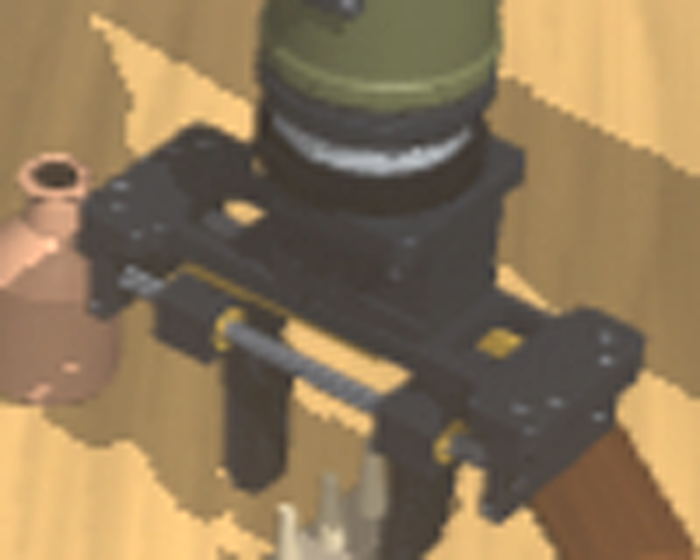

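{"api": "play_rows", "payload": {
  "increments": [
    [0.6,-0.3,0.3,5,0,0,0],
    [0.6,0,0.3,7,0,0,0],
    [0.6,0,0,7,0,0,0],
    [0.6,0,0,5,0,0,0],
    [0.6,0,0,3,0,0,0],
    [0.6,0,0,2,0,0,0],
    [0.6,0,0,0,0,0,0],
    [0.6,0,0,0,0,0,0]
  ]
}}

```text
clock: 44.05
tool_pos: [0.4287, -0.2049, 0.0116]
eef_rot: [0.957, -0.289, 0.002, 0.001]
contact_force: [0.4, 0.4, -0.2]
opening: 0.595
```

```bash
python3 -c "
from h import *
plan(.428,-.2045,.008,-33.6)"
```

```text
t 44.05 pos [ 0.4287 -0.2049  0.0116] yaw -33.6 op 0.595 F [ 0.4  0.4 -0.2]
  delta mm [-0.8  0.   3.6] turn [ 0.001 -0.005  0.001] q [ 0.37  0.93 -0.04  2.15  0.57  0.06 -0.8 ]
```

{"api": "play_rows", "payload": {
  "increments": [
    [0.6,-0.5,0,1,0,0,0],
    [0.6,0,0,1,0,0,0],
    [0.2,0,0,0,0,0,0],
    [0.1,0,0,0,0,0,0],
    [0.1,0,0,0,0,0,0],
    [0.1,0,0,0,0,0,0],
    [0.1,0,0,0,0,0,0],
    [0.1,0,0,0,0,0,0]
  ],
  "grip_force": 20
}}

```text
clock: 45.05
tool_pos: [0.4286, -0.2047, 0.0098]
eef_rot: [0.957, -0.289, 0.003, 0.001]
contact_force: [-0.1, 0.5, -0.3]
opening: 0.292
```

```bash
python3 -c "
from h import *
plan(.428,-.2045,.008,-33.6);print(r.get_state()['q'])"
```

```text
t 45.05 pos [ 0.4286 -0.2047  0.0098] yaw -33.6 op 0.292 F [-0.1  0.5 -0.3]
  delta mm [-0.6  0.1  1.8] turn [ 0.    -0.005  0.   ] q [ 0.37  0.94 -0.04  2.15  0.58  0.05 -0.82]
[ 0.36912894  0.93641849 -0.03512684  2.15471605  0.58064216  0.05439495
 -0.8175064 ]
```

{"api": "play_rows", "payload": {
  "increments": [
    [0.1,0,0,-3,0,0,0],
    [0.1,0,0,-10,0,0,0],
    [0.1,0,0,-25,0,0,0],
    [0.1,0,0,-40,0,0,0],
    [0.1,0,0,-45,0,0,0],
    [0.1,0,0,-40,0,0,0],
    [0.1,0,0,-20,0,0,0],
    [0.1,0,0,0,0,0,0]
  ]
}}

```text
clock: 46.05
tool_pos: [0.4259, -0.2044, 0.2019]
eef_rot: [0.957, -0.289, 0.002, 0.003]
contact_force: [1.1, 0.4, -2.4]
opening: 0.291
```

```bash
python3 -c "
from h import *
plan(.4645,.2316,.2,-5.3);print(r.get_state()['q'])
s=r.get_state();X=s['tool_pos']
im=snap('side','side18'); B=[.0019,.0013]
a=np.radians(-33.6)
crop(im,250,40,130,100,6,[(rect(X[0]+B[0],X[1]+B[1],X[2]-.0098,a,.026,.074),(0,0,255)),(rect(X[0]+B[0],X[1]+B[1],X[2]+.0182,a,.026,.074),(0,255,0))],'side','side18c')"
```

```text
t 46.05 pos [ 0.4259 -0.2044  0.2019] yaw -33.6 op 0.291 F [ 1.1  0.4 -2.4]
  delta mm [-208.8 -384.7   -0.7] turn [ 0.005 -0.005 -0.493] q [ 0.61  0.57 -0.41  2.05  0.41  0.59 -0.67]
[ 0.60829104  0.57368283 -0.40521998  2.05156738  0.40592838  0.58800716
 -0.66569768]
```

View pics/side18c.png

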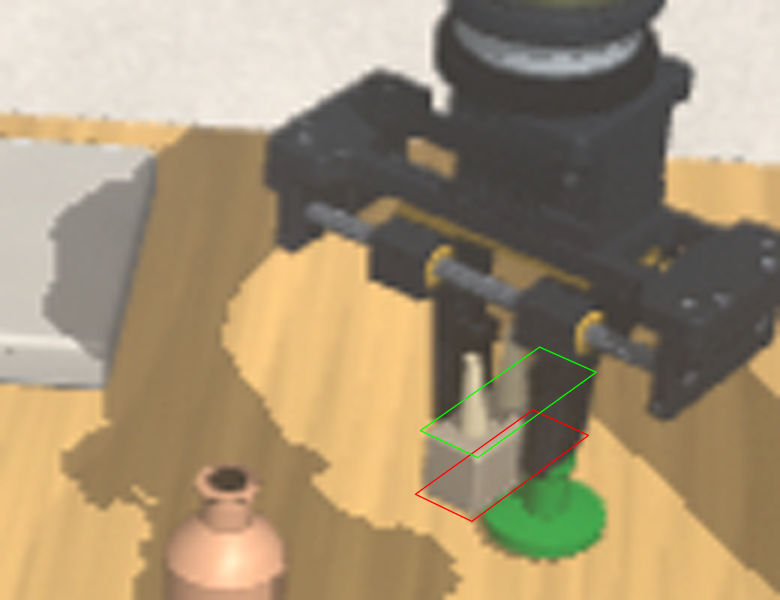

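{"api": "play_rows", "payload": {
  "increments": [
    [0.1,-14,-26,0,0,0,0],
    [0.1,-28,-52,0,0,0,0],
    [0.1,-28,-52,0,0,0,0],
    [0.1,-28,-52,0,0,0,0],
    [0.1,-28,-52,0,0,0,0],
    [0.1,-28,-52,0,0,0,0],
    [0.1,-28,-52,0,0,0,0],
    [0.1,-16,-30,0,0,0,0]
  ]
}}

```text
clock: 47.1
tool_pos: [0.4612, 0.2187, 0.1878]
eef_rot: [0.956, -0.293, -0.005, 0.008]
contact_force: [0.4, -1.1, -1.2]
opening: 0.287
```

```bash
python3 -c "
from h import *
plan(.4645,.2316,.2,-5.3)"
```

```text
t 47.1 pos [0.4612 0.2187 0.1878] yaw -34.1 op 0.287 F [ 0.4 -1.1 -1.2]
  delta mm [ -4.6 -12.3 -12.4] turn [ 0.017  0.01  -0.502] q [-0.34  0.64 -0.31  1.94  0.31  0.63 -1.45]
```

{"api": "play_rows", "payload": {
  "increments": [
    [0.1,-2,-6,0,0.008,0.005,-0.12],
    [0.1,-2,-5,0,0.008,0.005,-0.12],
    [0.1,0,0,0,0,0,-0.12],
    [0.1,0,0,0,0,0,-0.12],
    [0.1,0,0,10,0,0,-0.02],
    [0.1,0,0,15,0,0,0],
    [0.1,0,0,10,0,0,0],
    [0.1,0,0,0,0,0,0]
  ]
}}

```text
clock: 48.1
tool_pos: [0.4563, 0.2316, 0.1407]
eef_rot: [0.999, -0.037, -0.007, 0.006]
contact_force: [-0.2, 0.3, -0.5]
opening: 0.29
```

```bash
python3 -c "
from h import *
plan(.4645,.2316,.09,-5.3)"
```

```text
t 48.1 pos [0.4563 0.2316 0.1407] yaw -4.2 op 0.29 F [-0.2  0.3 -0.5]
  delta mm [ 8.9 -1.3 50.6] turn [0.013 0.013 0.019] q [-0.32  0.73 -0.4   1.97  0.51  0.56 -1.15]
```

{"api": "play_rows", "payload": {
  "increments": [
    [0.1,4,-0.6,5,0.006,0.006,0.01],
    [0.1,4,-0.6,8,0.006,0.006,0.008],
    [0.1,0,0,12,0,0,0],
    [0.1,0,0,12,0,0,0],
    [0.1,0,0,8,0,0,0],
    [0.1,0,0,4,0,0,0],
    [0.1,0,0,0,0,0,0],
    [0.1,0,0,0,0,0,0]
  ]
}}

```text
clock: 49.1
tool_pos: [0.4652, 0.2326, 0.0885]
eef_rot: [0.999, -0.047, 0.0, -0.0]
contact_force: [-0.5, 0.8, -1.8]
opening: 0.295
```

```bash
python3 -c "
from h import *
plan(.4645,.2316,.04,-5.3)"
```

```text
t 49.1 pos [0.4652 0.2326 0.0885] yaw -5.3 op 0.295 F [-0.5  0.8 -1.8]
  delta mm [-0.7  1.1 48.5] turn [-0.001 -0.001 -0.001] q [-0.36  0.81 -0.32  2.    0.58  0.42 -1.22]
```

{"api": "play_rows", "payload": {
  "increments": [
    [0.1,-0.4,0.6,5,0,0,0],
    [0.1,-0.3,0.5,8,0,0,0],
    [0.1,0,0,10,0,0,0],
    [0.1,0,0,10,0,0,0],
    [0.1,0,0,7,0,0,0],
    [0.1,0,0,4,0,0,0],
    [0.1,0,0,1,0,0,0],
    [0.1,0,0,0,0,0,0]
  ]
}}

```text
clock: 50.1
tool_pos: [0.4646, 0.2318, 0.0403]
eef_rot: [0.999, -0.047, 0.001, -0.001]
contact_force: [-0.2, -1.2, -0.9]
opening: 0.293
```

```bash
python3 -c "
from h import *
plan(.4645,.2316,.0278,-5.3)
im=snap('side','side19'); B=[.0019,.0013]
crop(im,170,220,200,140,4,[(rect(.4645+B[0],.2316+B[1],.018,-.093,.026,.074),(0,0,255)),(rect(.5442+B[0],.2242+B[1],.068,-.093,.038,.038),(0,255,0))],'side','side19c')"
```

```text
t 50.1 pos [0.4646 0.2318 0.0403] yaw -5.3 op 0.293 F [-0.2 -1.2 -0.9]
  delta mm [-0.1  0.2 12.5] turn [-0.001 -0.001 -0.001] q [-0.41  0.89 -0.23  2.01  0.64  0.3  -1.27]
```

View pics/side19c.png

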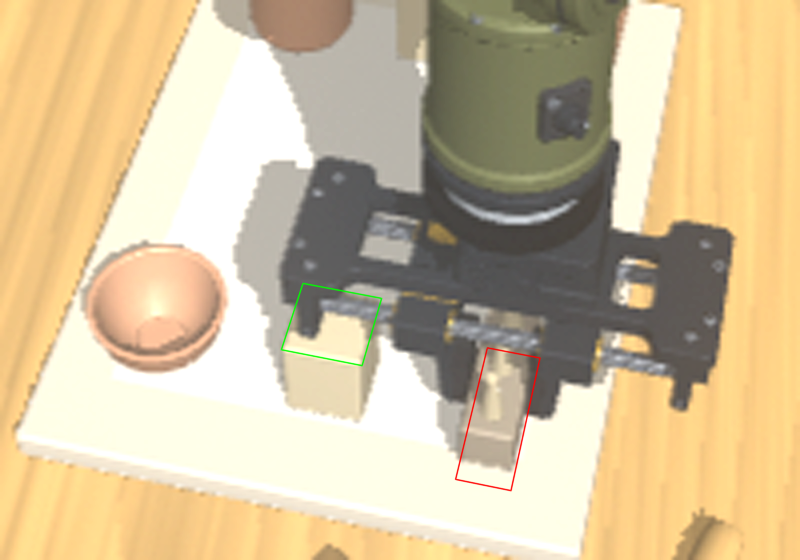

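{"api": "play_rows", "payload": {
  "increments": [
    [0.1,0,0,2.5,0,0,0],
    [0.1,0,0,3,0,0,0],
    [0.1,0,0,2,0,0,0],
    [0.1,0,0,1.5,0,0,0],
    [0.1,0,0,1,0,0,0],
    [0.1,0,0,0.6,0,0,0],
    [0.1,0,0,0,0,0,0],
    [0.1,0,0,0,0,0,0]
  ]
}}

```text
clock: 51.15
tool_pos: [0.4651, 0.232, 0.0296]
eef_rot: [0.999, -0.047, 0.001, -0.001]
contact_force: [-0.3, 0.4, -1.5]
opening: 0.292
```

```bash
python3 -c "
from h import *
plan(.4645,.2316,.0278,-5.3)"
```

```text
t 51.15 pos [0.4651 0.232  0.0296] yaw -5.3 op 0.292 F [-0.3  0.4 -1.5]
  delta mm [-0.5  0.4  1.8] turn [-0.002 -0.002 -0.001] q [-0.43  0.91 -0.21  2.01  0.65  0.28 -1.28]
```

{"api": "play_rows", "payload": {
  "increments": [
    [0.1,-0.3,0.2,0.6,0,0,0],
    [0.1,0,0,0.6,0,0,0],
    [0.1,0,0,0.5,0,0,0],
    [0.1,0,0,0.4,0,0,0],
    [0.1,0,0,0.3,0,0,0],
    [0.1,0,0,0,0,0,0],
    [0.1,0,0,0,0,0,0],
    [0.1,0,0,0,0,0,0]
  ]
}}

```text
clock: 52.15
tool_pos: [0.4648, 0.2319, 0.0278]
eef_rot: [0.999, -0.047, 0.001, -0.001]
contact_force: [-0.4, -0.1, 1.6]
opening: 0.291
```

{"api": "play_rows", "payload": {
  "increments": [
    [0.33,0,0,0,0,0,0],
    [0.45,0,0,0,0,0,0],
    [0.5,0,0,0,0,0,0],
    [0.5,0,0,-3,0,0,0],
    [0.5,0,0,-8,0,0,0],
    [0.5,0,0,-18,0,0,0],
    [0.5,0,0,-30,0,0,0],
    [0.5,0,0,-40,0,0,0]
  ]
}}

```text
clock: 53.15
tool_pos: [0.4632, 0.2308, 0.1284]
eef_rot: [0.999, -0.046, -0.001, 0.001]
contact_force: [0.1, 0.4, 0.0]
opening: 0.498
```

{"api": "play_rows", "payload": {
  "increments": [
    [0.9,0,0,-40,0,0,0],
    [0.9,0,0,-40,0,0,0],
    [0.9,0,25,-20,0,0,0],
    [0.9,0,45,0,0,0,0],
    [0.9,5,50,0,0,0,0],
    [0.9,5,50,0,0,0,0],
    [0.9,5,50,0,0,0,0],
    [0.9,5,50,0,0,0,0]
  ]
}}

```text
clock: 54.15
tool_pos: [0.4599, -0.0424, 0.2394]
eef_rot: [0.999, -0.041, 0.006, -0.002]
contact_force: [0.7, -0.2, 0.7]
opening: 0.896
```

```bash
python3 -c "
from h import *
plan(.5408,-.3253,.22,-5.3)
im=snap('side','side20'); B=[.0019,.0013]
crop(im,170,220,200,140,4,[(rect(.4645+B[0],.2316+B[1],.018,-.093,.026,.074),(0,0,255)),(rect(.4645+B[0],.2316+B[1],.046,-.093,.026,.074),(0,0,255)),(rect(.5442+B[0],.2242+B[1],.068,-.093,.038,.038),(0,255,0))],'side','side20c')"
```

```text
t 54.15 pos [ 0.4599 -0.0424  0.2394] yaw -4.7 op 0.896 F [ 0.7 -0.2  0.7]
  delta mm [103.8 275.3  19.1] turn [-0.006 -0.011  0.01 ] q [ 0.37  0.52 -0.56  2.04  0.42  0.69 -0.55]
```

View pics/side20c.png

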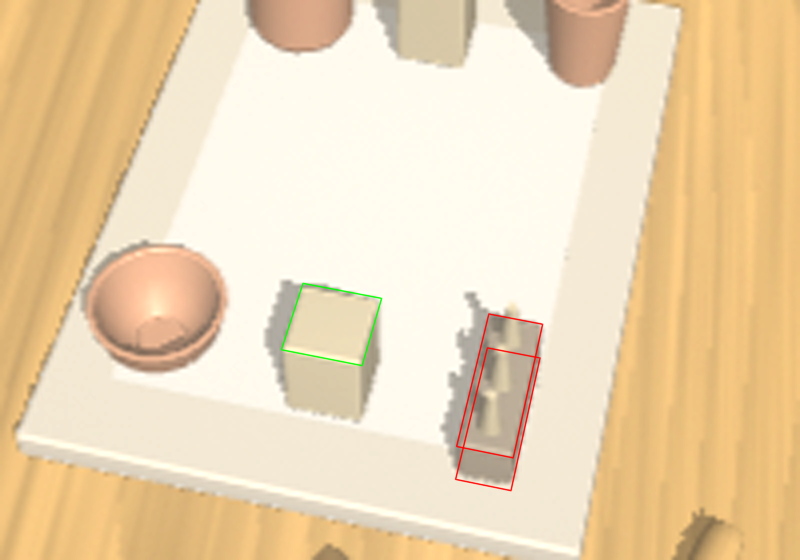

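{"api": "play_rows", "payload": {
  "increments": [
    [0.9,15,40,0,0,0,0],
    [0.9,18,48,0,0,0,0],
    [0.9,18,48,0,0,0,0],
    [0.9,18,48,0,0,0,0],
    [0.9,18,45,0,0,0,0],
    [0.9,8,22,0,-0.003,-0.005,0.005],
    [0.9,0,0,10,-0.003,-0.005,0.005],
    [0.9,0,0,10,0,0,0]
  ]
}}

```text
clock: 55.2
tool_pos: [0.5294, -0.3185, 0.2229]
eef_rot: [0.999, -0.053, 0.0, 0.004]
contact_force: [-0.1, -0.8, -0.9]
opening: 0.9
```

```bash
python3 -c "
from h import *
plan(.5408,-.3253,.12,-5.3)
im=snap('side','side21'); B=[.0019,.0013]
crop(im,240,80,120,100,6,[(ring(.5408+B[0],-.3253+B[1],.052,.027),(0,255,0)),(ring(.5408+B[0],-.3253+B[1],.0,.027),(0,255,0))],'side','side21c')"
```

```text
t 55.2 pos [ 0.5294 -0.3185  0.2229] yaw -6.1 op 0.9 F [-0.1 -0.8 -0.9]
  delta mm [ 12.    4.7 103. ] turn [ 0.008 -0.001 -0.014] q [ 0.76  0.74 -0.55  1.6   0.46  0.93 -0.05]
```

View pics/side21c.png

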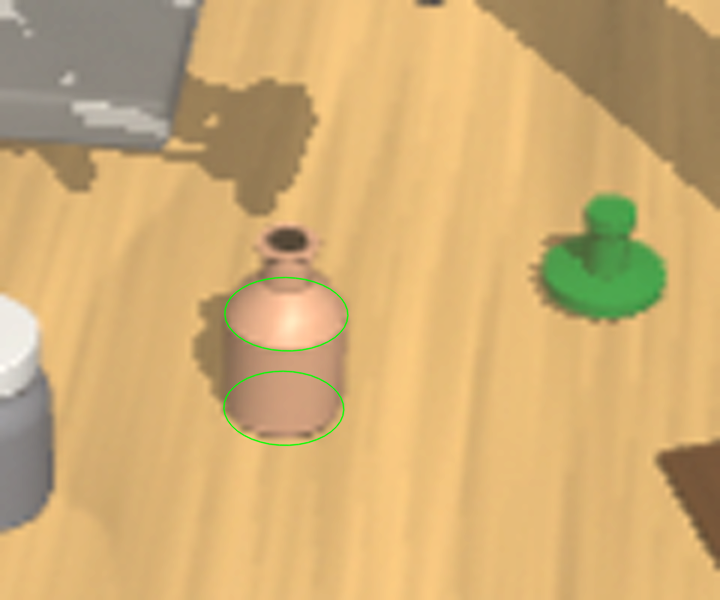

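{"api": "play_rows", "payload": {
  "increments": [
    [1,6,2.5,10,0.004,0,-0.007],
    [1,6,2.2,18,0.004,0,-0.007],
    [1,0,0,20,0,0,0],
    [1,0,0,18,0,0,0],
    [1,0,0,10,0,0,0],
    [1,0,0,4,0,0,0],
    [1,0,0,0,0,0,0],
    [1,0,0,0,0,0,0]
  ]
}}

```text
clock: 56.25
tool_pos: [0.5415, -0.3208, 0.1357]
eef_rot: [0.999, -0.043, -0.001, -0.002]
contact_force: [1.3, 0.4, 0.6]
opening: 1.003
```

```bash
python3 -c "
from h import *
plan(.5408,-.3256,.031,-5.3)"
```

```text
t 56.25 pos [ 0.5415 -0.3208  0.1357] yaw -4.9 op 1.003 F [1.3 0.4 0.6]
  delta mm [-1.000e-01  5.100e+00  1.047e+02] turn [-0.003  0.003  0.007] q [ 0.73  0.86 -0.5   1.63  0.53  0.8  -0.09]
```

{"api": "play_rows", "payload": {
  "increments": [
    [1,0,2.5,6,0,0,0.004],
    [1,0,2.5,12,0,0,0.003],
    [1,0,0,15,0,0,0],
    [1,0,0,15,0,0,0],
    [1,0,0,15,0,0,0],
    [1,0,0,10,0,0,0],
    [1,0,0,5,0,0,0],
    [1,0,0,0,0,0,0]
  ]
}}

```text
clock: 57.25
tool_pos: [0.5408, -0.326, 0.0518]
eef_rot: [0.999, -0.046, -0.001, -0.002]
contact_force: [-0.1, -0.7, 0.4]
opening: 0.999
```

```bash
python3 -c "
from h import *
plan(.5408,-.3256,.031,-5.3)"
```

```text
t 57.25 pos [ 0.5408 -0.326   0.0518] yaw -5.3 op 0.999 F [-0.1 -0.7  0.4]
  delta mm [ 0.1 -0.3 20.8] turn [-0.003  0.003 -0.   ] q [ 0.7   0.98 -0.43  1.65  0.6   0.65 -0.15]
```

{"api": "play_rows", "payload": {
  "increments": [
    [1,0,0,4,0,0,0],
    [1,0,0,6,0,0,0],
    [1,0,0,5,0,0,0],
    [1,0,0,3,0,0,0],
    [1,0,0,1.5,0,0,0],
    [1,0,0,0,0,0,0],
    [1,0,0,0,0,0,0],
    [1,0,0,0,0,0,0]
  ]
}}

```text
clock: 58.25
tool_pos: [0.5417, -0.3264, 0.0324]
eef_rot: [0.999, -0.046, -0.0, -0.001]
contact_force: [-0.3, 1.1, -0.0]
opening: 0.997
```

{"api": "play_rows", "payload": {
  "increments": [
    [0.7,0,0,0,0,0,0],
    [0.4,0,0,0,0,0,0],
    [0.3,0,0,0,0,0,0],
    [0.3,0,0,0,0,0,0],
    [0.3,0,0,0,0,0,0],
    [0.3,0,0,0,0,0,0],
    [0.3,0,0,0,0,0,0],
    [0.3,0,0,0,0,0,0]
  ],
  "grip_force": 20
}}

```text
clock: 59.25
tool_pos: [0.5417, -0.3265, 0.0326]
eef_rot: [0.999, -0.047, -0.0, -0.001]
contact_force: [-0.4, -0.6, -0.3]
opening: 0.6
```

{"api": "play_rows", "payload": {
  "increments": [
    [0.3,0,0,-2,0,0,0],
    [0.3,0,0,-5,0,0,0],
    [0.3,0,0,-12,0,0,0],
    [0.3,0,0,-25,0,0,0],
    [0.3,0,0,-40,0,0,0],
    [0.3,0,0,-45,0,0,0],
    [0.3,0,0,-40,0,0,0],
    [0.3,0,0,-20,0,0,0]
  ]
}}

```text
clock: 60.25
tool_pos: [0.5404, -0.326, 0.2294]
eef_rot: [0.999, -0.046, -0.002, -0.002]
contact_force: [1.1, -0.2, -2.3]
opening: 0.603
```

```bash
python3 -c "
from h import *
plan(.5335,.1097,.24,-5.3)
s=r.get_state();X=s['tool_pos']
im=snap('side','side22'); B=[.0019,.0013]
crop(im,230,20,120,100,6,[(ring(X[0]+B[0],X[1]+B[1],X[2]-.0326,.027),(0,255,0)),(ring(X[0]+B[0],X[1]+B[1],X[2]-.0326+.052,.027),(0,255,0))],'side','side22c')"
```

```text
t 60.25 pos [ 0.5404 -0.326   0.2294] yaw -5.3 op 0.603 F [ 1.1 -0.2 -2.3]
  delta mm [ -46.8 -433.3   -9.1] turn [-0.003  0.003  0.001] q [ 0.77  0.75 -0.56  1.54  0.45  0.98 -0.02]
```

View pics/side22c.png

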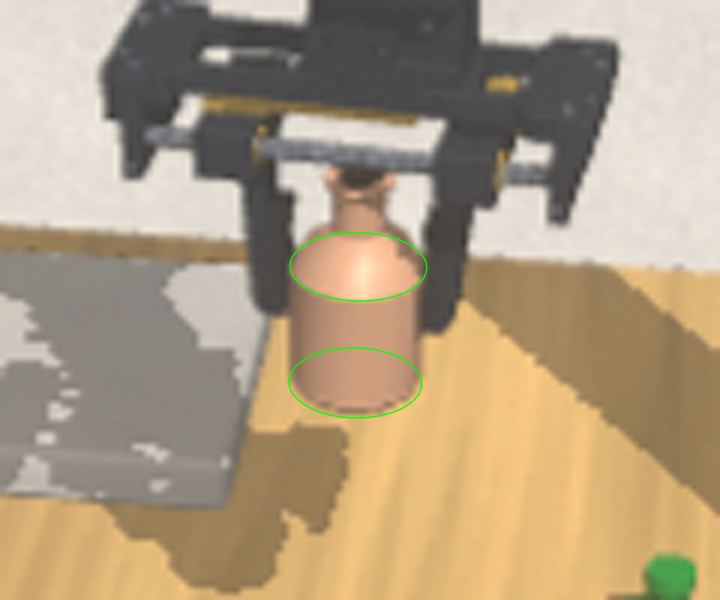

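{"api": "play_rows", "payload": {
  "increments": [
    [0.3,-2,-25,-5,0,0,0],
    [0.3,-5,-50,-5,0,0,0],
    [0.3,-6,-58,-2,0,0,0],
    [0.3,-6,-58,0,0,0,0],
    [0.3,-6,-58,0,0,0,0],
    [0.3,-6,-58,0,0,0,0],
    [0.3,-6,-58,0,0,0,0],
    [0.3,-5,-40,0,0,0,0]
  ]
}}

```text
clock: 61.3
tool_pos: [0.5369, 0.0875, 0.2443]
eef_rot: [0.999, -0.051, 0.001, 0.001]
contact_force: [1.2, -0.2, -1.5]
opening: 0.604
```

```bash
python3 -c "
from h import *
plan(.5335,.1100,.22,-5.3)"
```

```text
t 61.3 pos [0.5369 0.0875 0.2443] yaw -5.8 op 0.604 F [ 1.2 -0.2 -1.5]
  delta mm [ -5.7 -22.1  24.3] turn [ 0.001 -0.003 -0.009] q [ 0.08  0.61 -0.54  1.8   0.41  0.84 -0.76]
```

{"api": "play_rows", "payload": {
  "increments": [
    [0.3,-3,-12,0,0,0,-0.005],
    [0.3,-2,-7,4,0,0,-0.004],
    [0.3,0,0,8,0,0,0],
    [0.3,0,0,12,0,0,0],
    [0.3,0,0,10,0,0,0],
    [0.3,0,0,5,0,0,0],
    [0.3,0,0,0,0,0,0],
    [0.3,0,0,0,0,0,0]
  ]
}}

```text
clock: 62.3
tool_pos: [0.5329, 0.1037, 0.2013]
eef_rot: [0.999, -0.047, 0.0, 0.002]
contact_force: [0.6, -0.1, -2.2]
opening: 0.603
```

```bash
python3 -c "
from h import *
plan(.5335,.1100,.11,-5.3)"
```

```text
t 62.3 pos [0.5329 0.1037 0.2013] yaw -5.4 op 0.603 F [ 0.6 -0.1 -2.2]
  delta mm [-0.  -6.8 91.3] turn [ 0.005 -0.    -0.002] q [ 0.02  0.67 -0.5   1.84  0.46  0.75 -0.83]
```

{"api": "play_rows", "payload": {
  "increments": [
    [0.3,0,-3.5,6,0.002,0,0],
    [0.3,0,-3.2,12,0.002,0,0],
    [0.3,0,0,15,0,0,0],
    [0.3,0,0,15,0,0,0],
    [0.3,0,0,13,0,0,0],
    [0.3,0,0,8,0,0,0],
    [0.3,0,0,3,0,0,0],
    [0.3,0,0,0,0,0,0]
  ]
}}

```text
clock: 63.3
tool_pos: [0.5336, 0.1112, 0.1238]
eef_rot: [0.999, -0.047, -0.0, 0.0]
contact_force: [0.2, 0.5, -2.2]
opening: 0.608
```

```bash
python3 -c "
from h import *
plan(.5335,.1100,.065,-5.3)"
```

```text
t 63.3 pos [0.5336 0.1112 0.1238] yaw -5.4 op 0.608 F [ 0.2  0.5 -2.2]
  delta mm [-0.   1.1 58.8] turn [ 0.     0.    -0.002] q [-0.04  0.78 -0.42  1.9   0.55  0.58 -0.92]
```

{"api": "play_rows", "payload": {
  "increments": [
    [0.3,0,0.6,5,0,0,0],
    [0.3,0,0.4,9,0,0,0],
    [0.3,0,0,12,0,0,0],
    [0.3,0,0,12,0,0,0],
    [0.3,0,0,9,0,0,0],
    [0.3,0,0,5,0,0,0],
    [0.3,0,0,2,0,0,0],
    [0.3,0,0,0,0,0,0]
  ]
}}

```text
clock: 64.3
tool_pos: [0.5342, 0.1104, 0.0664]
eef_rot: [0.999, -0.047, 0.001, -0.0]
contact_force: [-0.4, 0.4, -1.4]
opening: 0.603
```

```bash
python3 -c "
from h import *
plan(.5335,.1100,.0506,-5.3)
im=snap('side','side23'); B=[.0019,.0013]
crop(im,170,170,200,140,4,[(ring(.5335+B[0],.1097+B[1],.018,.027),(0,0,255)),(rect(.5442+B[0],.2242+B[1],.068,-.093,.038,.038),(0,255,0)),(rect(.5228+B[0],-.0048+B[1],.118,-.093,.038,.038),(0,255,0))],'side','side23c')"
```

```text
t 64.3 pos [0.5342 0.1104 0.0664] yaw -5.4 op 0.603 F [-0.4  0.4 -1.4]
  delta mm [-0.7  0.4 15.8] turn [-0.    -0.001 -0.002] q [-0.09  0.87 -0.34  1.93  0.62  0.45 -0.98]
```

View pics/side23c.png

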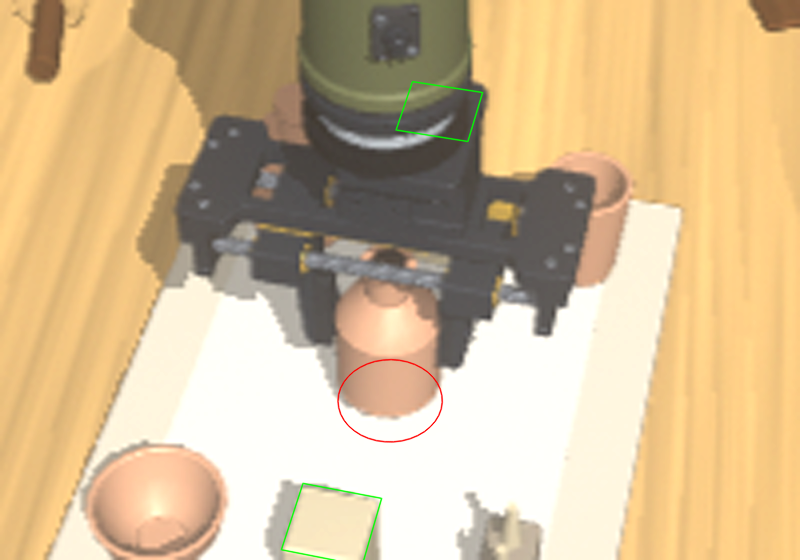

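{"api": "play_rows", "payload": {
  "increments": [
    [0.3,-0.3,0.2,3,0,0,0],
    [0.3,-0.3,0,4,0,0,0],
    [0.3,0,0,3,0,0,0],
    [0.3,0,0,2,0,0,0],
    [0.3,0,0,1.2,0,0,0],
    [0.3,0,0,0.6,0,0,0],
    [0.3,0,0,0,0,0,0],
    [0.3,0,0,0,0,0,0]
  ]
}}

```text
clock: 65.35
tool_pos: [0.5342, 0.1104, 0.0524]
eef_rot: [0.999, -0.047, 0.001, -0.0]
contact_force: [0.2, -0.5, -1.8]
opening: 0.607
```

```bash
python3 -c "
from h import *
plan(.5335,.1100,.0506,-5.3)"
```

```text
t 65.35 pos [0.5342 0.1104 0.0524] yaw -5.4 op 0.607 F [ 0.2 -0.5 -1.8]
  delta mm [-0.6  0.5  1.8] turn [-0.001 -0.003 -0.002] q [-0.1   0.89 -0.31  1.93  0.64  0.41 -1.  ]
```

{"api": "play_rows", "payload": {
  "increments": [
    [0.3,-0.4,0.3,0.6,0,0,0],
    [0.3,0,0,0.6,0,0,0],
    [0.3,0,0,0.4,0,0,0],
    [0.3,0,0,0.3,0,0,0],
    [0.3,0,0,0,0,0,0],
    [0.3,0,0,0,0,0,0],
    [0.3,0,0,0,0,0,0],
    [0.3,0,0,0,0,0,0]
  ]
}}

```text
clock: 66.35
tool_pos: [0.5338, 0.1101, 0.0506]
eef_rot: [0.999, -0.047, 0.002, -0.0]
contact_force: [0.2, 0.5, -1.2]
opening: 0.605
```

{"api": "play_rows", "payload": {
  "increments": [
    [0.3,0,0,0.4,0,0,0],
    [0.3,0,0,0.4,0,0,0],
    [0.3,0,0,0,0,0,0],
    [0.3,0,0,0,0,0,0],
    [0.3,0,0,0,0,0,0],
    [0.3,0,0,0,0,0,0],
    [0.3,0,0,0,0,0,0],
    [0.3,0,0,0,0,0,0]
  ]
}}

```text
clock: 67.35
tool_pos: [0.5338, 0.1101, 0.0506]
eef_rot: [0.999, -0.047, 0.002, -0.0]
contact_force: [-0.6, -0.4, 2.1]
opening: 0.604
```

Contact (z held at .0506, force now +2.1 N). Release and withdraw.

{"api": "play_rows", "payload": {
  "increments": [
    [0.65,0,0,0,0,0,0],
    [0.75,0,0,0,0,0,0],
    [0.9,0,0,0,0,0,0],
    [0.9,0,0,0,0,0,0],
    [0.9,0,0,-4,0,0,0],
    [0.9,0,0,-12,0,0,0],
    [0.9,0,0,-25,0,0,0],
    [0.9,0,0,-40,0,0,0]
  ]
}}

```text
clock: 68.35
tool_pos: [0.5324, 0.1099, 0.1327]
eef_rot: [0.999, -0.047, -0.0, 0.0]
contact_force: [-0.2, 0.1, -0.4]
opening: 0.896
```

{"api": "play_rows", "payload": {
  "increments": [
    [0.9,0,0,-40,0,0,0],
    [0.9,0,0,-40,0,0,0],
    [0.9,0,15,-30,0,0,0],
    [0.9,-8,40,-10,0,0,0],
    [0.9,-15,55,0,0,0,0],
    [0.9,-15,55,0,0,0,0],
    [0.9,-15,55,0,0,0,0],
    [0.9,-15,55,0,0,0,0]
  ]
}}

```text
clock: 69.35
tool_pos: [0.4404, -0.1594, 0.266]
eef_rot: [0.999, -0.041, 0.008, -0.002]
contact_force: [1.0, -0.4, 0.4]
opening: 0.904
```

{"api": "play_rows", "payload": {
  "increments": [
    [0.9,0,55,0,0,0,0],
    [0.9,0,50,0,0,0,0],
    [0.9,0,25,0,0,0,0],
    [0.9,0,0,0,0,0,0],
    [0.9,0,0,0,0,0,0],
    [0.9,0,0,0,0,0,0],
    [0.9,0,0,0,0,0,0],
    [0.9,0,0,0,0,0,0]
  ]
}}

```text
clock: 70.35
tool_pos: [0.426, -0.2923, 0.2698]
eef_rot: [0.999, -0.041, 0.009, -0.0]
contact_force: [0.2, 0.0, -0.4]
opening: 0.903
```

```bash
cat > chk.py <<'E'
from h import *
s=r.get_state(); print(s['clock'],s['tool_pos'],s['contact_force'])
out=[]
for n,sg,o in(('side',1,(155,165)),('top',-1,(150,150))):
    im=snap(n,n+'24'); B=sg*np.array([.0019,.0013]); g=(0,160,0); rd=(0,0,255)
    R_=lambda x,y,z,rad,c:(ring(x+B[0],y+B[1],z,rad),c)
    ps=[R_(.6025,-.0122,.072,.029,g),R_(.4431,.0026,.084,.024,g),R_(.5335,.1097,.108,.011,g),R_(.5335,.1097,.070,.027,g),
     (rect(.4645+B[0],.2316+B[1],.046,-.093,.026,.074),g),(rect(.5442+B[0],.2242+B[1],.068,-.093,.038,.038),rd),(rect(.5228+B[0],-.0048+B[1],.118,-.093,.038,.038),rd)]
    crop(im,o[0],o[1],200 if n=='side' else 150,190 if n=='side' else 115,3.1 if n=='side' else 5,ps,n,n+'24c')
E
python3 chk.py
```

```text
70.35 [ 0.4260132  -0.29231262  0.26976654] [ 0.17350698  0.02173832 -0.41328252]
```

View pics/side24c.png

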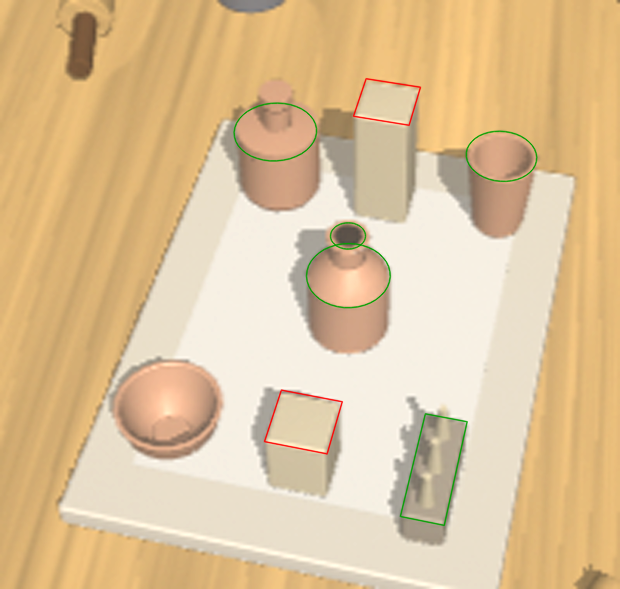

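View pics/top24c.png

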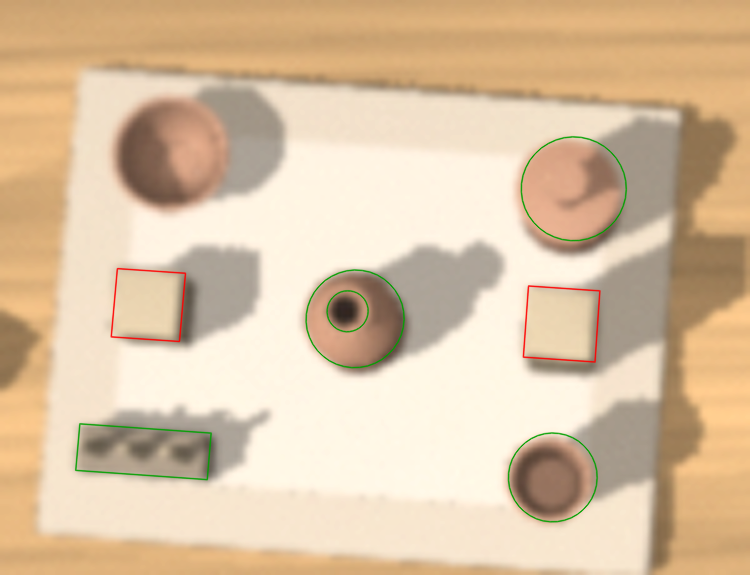

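```bash
python3 -c "
from plant import r
print(r.finish_job())"
```

```text
the job is handed in; nothing more can be done
None
```

The kiln shelf is loaded and handed in at about 70 s. I placed the pieces in the order asked: jar, lid, tumbler, cone pack, bottle. Each was lowered slowly until the wrist felt a few newtons of contact, then released.

**Final pictures:** In the top and side views, every piece stands upright within about 1–2 mm of its target outline. The lid is seated on the jar, the posts and bowl have not moved, and the arm is clear of everything.

**Checks that disagreed:**
- **Cameras:** They differed by 3–4 mm in x and 2–3 mm in y. I averaged them, so absolute positions are only good to about 2 mm.
- **Cone pack:** My first side-view reading was about 3 mm off in y, and I corrected it before grasping.
- **Jar:** It stands about 1 mm closer to the tall post than 8 cm.
- **Tumbler:** Joint 6 came close to its lower limit of 0.04 rad (lowest reading 0.043). I set the tumbler down tilted about 0.015 rad, and it looked upright after release.

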